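# Fire the next order: slide its card home and hold the clip open on it

## Task

The next order is going on the stove: slide the order card's shoe along the rail all the way to its right-hand end stop. Then take the wide spring clip off the rim of the card box by pinching its two tails together, and hold it gaping over the top edge of the order card, about the middle, with one jaw well down on either side and neither jaw nor anything else of the clip touching the card, so that I can slip a ticket in. Finish while still holding the clip squeezed open there; leave the narrow clip and everything else where it is.

Things in the scene. Friction and masses are not known exactly. Their poses are not given: they have to be found in the camera images.
- order_rail: Fixed aluminium order rail, 90 x 212 mm, 24 mm high at its end caps, standing on an 12 mm thick wooden cover board over the front of the cooktop. Origin: centre of its underside. Its y axis runs along the rail to the left as seen from the robot, x away from the robot, z up. It carries the sliding shoe with the order card.
- order_slide (a joint): Travel of the black shoe along the rail in m: 0 = against the left end cap, 0.100 = against the right end cap (end stop); it grows to the right (to -y of the rail). It moves stiffly (about 2 N) and stays where it is left.
- slide_grip (a point): Grasping point of the thumb post of the shoe: an upright black post 14 mm wide along the rail, 22 mm deep across it, this point 14 mm below its top and 32 mm above the shoe's flat plate. Axes as the rail's; it moves with the shoe. The card stands 38 mm behind it (+x), its top edge 44.5 mm higher than this point.
- card_top (a point): Middle of the top edge of the order card: a stiff white card 127 mm wide (y), 2.5 mm thick (x), standing upright in the shoe; 58 mm of it is bare below this edge. x axis is square to the card (away from the robot), y along the edge, z up. It moves with the shoe.
- card_box: Fixed wooden box of filed cards, 84 (x) x 200 (y) x 80 mm, open at the top, walls 4 mm. Origin: centre of its underside. On the rim of its front wall (-x side) the two clips sit, a wide and a narrow one, some 10 cm apart, either of them left or right.
- wide_clip: The wide spring clip, steel, 44 mm wide, 85 mm high, about 60 g. Origin: on its hinge barrel (radius 4 mm, which rests on the rim of the box). At the start z is up, y along the wall (the hinge axis), x square to it. It is made of two levers; this frame belongs to the lever on the +x side, so when the tails are pinched evenly this frame leans by half of the joint value. The jaws reach 35 mm below the origin, the tails 49.5 mm above it.
- wide_clip_jaw (a joint): Opening of the wide clip in rad: 0 = as it sits shut on the 4 mm wall, about -0.11 = shut on nothing, 0.60 = gaping fully (stop), with the jaw tips about 24 mm apart. A spring shuts it: pinching the tails takes about 3 N at 0, 7 N at 0.60; a firmer grip simply holds it against the stop.
- wide_clip_grip (a point): Where to pinch the wide clip: midway between its two rolled tail ends (rolls of 7 mm diameter along y), 46 mm above the origin of the clip, on the same frame. The tails are 51 mm apart over their outsides (along x) when the clip sits on the box, about 22 mm when it gapes fully; while being pinched they rise about 4 mm relative to the hinge.
- wide_clip_tip_a (a point): Tip of the jaw on the clip's +x side, middle of its width, 1 mm above the lower edge, half-way through the 3 mm plate.
- wide_clip_tip_b (a point): Tip of the other jaw, the same point on the -x side.
- narrow_clip: The narrow spring clip of the same make, 22 mm wide, 61 mm high, also on the rim of the box's front wall. Not to be moved. Origin on its hinge barrel.
- pepper_jar: Glass spice jar with a black lid, 53 mm across, 118 mm high, at the back of the board. Bystander. Origin: centre of its underside.
- bouillon_tin: Small green tin, 31 x 31 x 88 mm, at the front of the board. Bystander. Origin: centre of its underside.
- salt_jar: Squat spice jar with a blue lid, 70 mm across, 112 mm high, on the worktop to the left. Bystander. Origin: centre of its underside.
- syrup: Bottle with a black cap, 68 mm across, 207 mm high, on the worktop to the right. Bystander. Origin: centre of its underside.
- small_jar: Spice jar with a pale green lid, 42 mm across, 99 mm high, on the worktop to the right. Bystander. Origin: centre of its underside.
- vinegar: Clear bottle with a green cap, 55 mm across, 200 mm high, on the worktop to the left. Bystander. Origin: centre of its underside.

How it is judged:
On the way, in this order (a step that is already met when the one before it is completed fails the run):
1. the shoe is at its right-hand end stop, with the wide clip still on the box (value of joint order_slide above 0.096 m and distance of wide_clip from where it was at the start of the episode below 0.01 m), for 0.2 s.
2. the wide clip, squeezed open in the fingers, is well clear of the box (value of joint wide_clip_jaw above 0.3 rad and contact force between the fingers and wide_clip above 2 N and contact force between wide_clip and card_box below 0.1 N and distance of wide_clip from where it was at the start of the episode above 0.04 m), for 0.1 s.
At the end, for the whole second after the job is handed in: Shoe within 4 mm of its right end stop; wide clip held still in the fingers, open past 0.3 rad, within 0.2 rad and 30 mm of the middle of the card's top edge; each jaw tip 8 mm or more below that edge, one each side, 4 mm or more off the card's mid-plane; clip not touching the card (value of joint order_slide above 0.096 m and value of joint wide_clip_jaw above 0.3 rad and contact force between the fingers and wide_clip above 2 N and contact force between wide_clip and order_rail below 0.1 N and z of each of wide_clip_tip_a, wide_clip_tip_b in the frame of card_top below -0.008 m and y of wide_clip_tip_a in the frame of card_top between -0.03 and 0.03 m and angle between the y axis of wide_clip and the y axis of card_top, either way round below 0.2 rad and ((x of wide_clip_tip_a in the frame of card_top above 0.004 m and x of wide_clip_tip_b in the frame of card_top below -0.004 m) or (x of wide_clip_tip_a in the frame of card_top below -0.004 m and x of wide_clip_tip_b in the frame of card_top above 0.004 m)) and linear speed of wide_clip below 0.02 m/s); the arm keeps its last pose, push and grip.
It fails at once if the narrow clip or another bystander is shifted by more than 25 mm (distance of any of narrow_clip, pepper_jar, bouillon_tin, salt_jar, syrup, small_jar, vinegar from where it was at the start of the episode above 0.025 m).
It also fails if it takes over 48 s, if anything falls off the work surface, if the arm or the gripper's body presses on something with over 40 N, if the wrist force passes 120 N, or if a joint passes its speed limit or range.

## Robot

A 6-joint arm with a two-finger parallel gripper is mounted at the origin on a cart in front of the work surface, level with it; the furniture and walls round the work are solid. World frame = base frame: x ahead of the robot, y to its left, z up, the work surface at z = 0. Lengths are in m, angles in rad, forces in N, time in s.
With the tool pointing down it reaches from about 0.325 to 0.9 m from the base axis. Payload 6.1 kg.
Tool frame: the origin (TCP) lies midway between the tips of the shut fingers; the grasp point (between the pads) lies 19 mm behind it; y points along the fingers, z is the direction in which the jaws open and shut, and the axes are right-handed (so a half turn about y gives the same grasp; the last joint's range is limited). The gripper opens to 87 mm and grips with 3 to 60 N. Pads are 19 mm wide; open, the fingers measure 117 mm over their backs; the gripper's body (75 mm by 190 mm) begins 51 mm behind the grasp point.
Start: joints at [1.006, 0.22, 1.526, -0, 1.395, -0.126], TCP at [0.266, 0.566, 0.199] pointing down, gripper open.
Joint ranges: [-2.98, 2.98], [-0.91, 2.08], [0.09, 2.57], [-1.24, 4.39], [0.2, 2.65], [-2.68, 2.68]. Speed limits (rad/s): [2.57, 2.57, 3.01, 3.14, 3.14, 3.14].

## Interface

Orientations are given as a rotation vector (axis times angle).
In Python, from cell import manip gives the robot as it stands.
- The arm moves only by the tool jog_arm, never from a script. Its argument "targets" is one flat list of numbers, 7 for each row, row after row: the shift along the tool's x, y, z in cm, then the turn, a rotation vector about the tool's x, y, z in rad, then the opening, from -1 (shut) to 1 (fully open). A call has exactly 5 rows; each row is the pose to reach, as a shift and turn from the pose measured when the call began, along the tool's axes at that moment; what a row does not reach only later rows make up. A row lasts 1/8 s, in which the tool goes at most 62.5 mm and 10.7 degrees, less where a joint would pass 70% of its speed; a pose out of reach is approached as far as the arm can. A call with a gripper value outside its range is refused whole. The fingers move at their own pace and stop on an object; "newtons" is the grip in N (left out, the last holds). Time passes only in rows, so rows that repeat a pose let the fingers close, or fill a call up. It gives the time, the measured TCP pose, the force and the opening at its end, in the units of the state.
- manip.state(): the state, without advancing time (a new reading comes with each control period).
- manip.grab_frame(name): name is "scene" or "side" or "wrist"; returns a dict with "color" (420x560x3 uint8, red, green, blue), "fx", "fy", "cx", "cy" (pixels), "world_to_cam" (4x4, takes a point from world to camera coordinates). Camera axes: x right, y down, z forward; pixel columns grow to the right and rows downward; lengths in m; the calibration is good to about 2 mm. A picture is of the moment at which its call begins. There is no depth.
- manip.hand_in(): hands the job in, once; it reports no verdict.
The state is a dict: "clock": time; "joint_pos": joint angles; "qvel": joint speeds; "joint_efforts": joint torques, N m; "position": TCP position; "eef_rot": TCP orientation; "force": force on the tool from outside, world axes, zero at the start; "torque": the same for the moment, N m; "opening": opening from 0.0 (shut) to 1.0 (fully open).
Only numpy, scipy, OpenCV 4.12 (cv2) and the standard library are available. Lean on these libraries where they do the work, as an engineer would, in place of code of your own. Each camera call takes 0.05 s, during which the arm holds its last target.

## Working session

There is one attempt and no reset: what is moved stays moved. The work goes in short steps, Python scripts to look and compute and a tool call to move; the robot and the scene stay as the last step left them, time stands still between calls to the robot, and variables do not carry over. Pictures are saved under pics/ and viewed, and the job is handed in when it is done.

Besides the shell and the picture viewer there is one more tool, called in YAML: its name, and indented under it one key for each argument. jog_arm: Moves the arm, as the interface text tells. Its arguments: {"type":"object","properties":{"targets":{"type":"array","items":{"type":"number"}},"newtons":{"type":"number"}},"required":["targets"]}

```bash
mkdir -p pics; ls; python3 - <<'E'
from cell import manip
import cv2,json
print(manip.state())
for n in ["scene","side","wrist"]:
    f=manip.grab_frame(n)
    cv2.imwrite(f"pics/{n}0.png",f["color"][:,:,::-1])
    print(n,f["fx"],f["fy"],f["cx"],f["cy"],f["world_to_cam"].round(4).tolist() if hasattr(f["world_to_cam"],'round') else f["world_to_cam"])
E
```

```text
pics
{'clock': 0.0, 'joint_pos': array([ 1.00589239e+00,  2.21224392e-01,  1.52763281e+00, -1.80730355e-05,
        1.39468292e+00, -1.26095472e-01]), 'qvel': array([-0.00011339,  0.00057175, -0.0007327 ,  0.00025833, -0.00015102,
       -0.00087589]), 'joint_efforts': array([-6.14145320e-04, -4.94609642e+01, -3.87381256e+01,  6.98146806e-02,
        5.72245172e-02, -1.69352588e-04]), 'position': array([0.26518218, 0.56521085, 0.19782689]), 'eef_rot': array([-1.54510771,  0.34473122, -0.34371458]), 'force': array([-0.75868607,  0.32745988,  0.2191589 ]), 'torque': array([-0.02789335,  0.04418059, -0.01298376]), 'opening': 1.0019386143265951}
scene 533.7866430042993 533.7866430042993 283.04567150519466 217.5461078615907 [[-0.7811, -0.6242, 0.016, 0.3572], [-0.3153, 0.3722, -0.8729, 0.2821], [0.5389, -0.6869, -0.4876, 1.4373], [0.0, 0.0, 0.0, 1.0]]
side 465.21689910203514 465.21689910203514 275.92683586468195 210.60696586742725 [[0.8536, -0.5208, 0.0093, -0.4679], [-0.2837, -0.4799, -0.8302, 0.2165], [0.4368, 0.706, -0.5574, 1.3273], [0.0, 0.0, 0.0, 1.0]]
wrist 338.2175125234374 338.2175125234374 275.2239331954878 211.85976652083113 [[0.425, 0.9052, -0.0016, -0.6259], [0.8744, -0.4101, 0.2593, -0.0314], [0.2341, -0.1116, -0.9658, 0.3907], [0.0, 0.0, 0.0, 1.0]]
```

View pics/scene0.png

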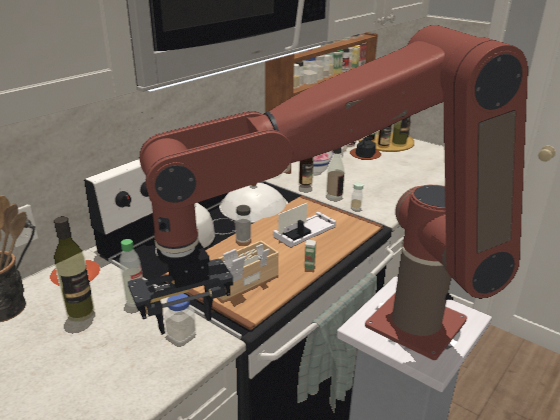

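View pics/side0.png

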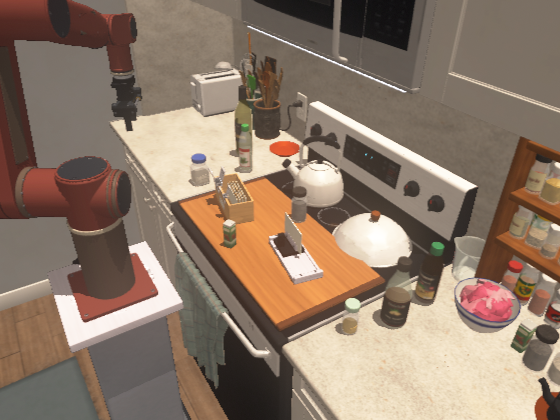

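View pics/wrist0.png

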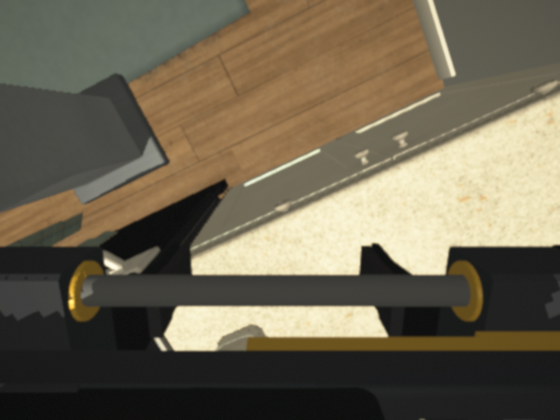

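```bash
python3 - <<'E'
import cv2
a=cv2.imread("pics/scene0.png")[185:315,190:390]
cv2.imwrite("pics/scene0c.png",cv2.resize(a,None,fx=4,fy=4,interpolation=cv2.INTER_CUBIC))
a=cv2.imread("pics/side0.png")[160:300,185:345]
cv2.imwrite("pics/side0c.png",cv2.resize(a,None,fx=4,fy=4,interpolation=cv2.INTER_CUBIC))
E
```

```text
(no output)
```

View pics/scene0c.png

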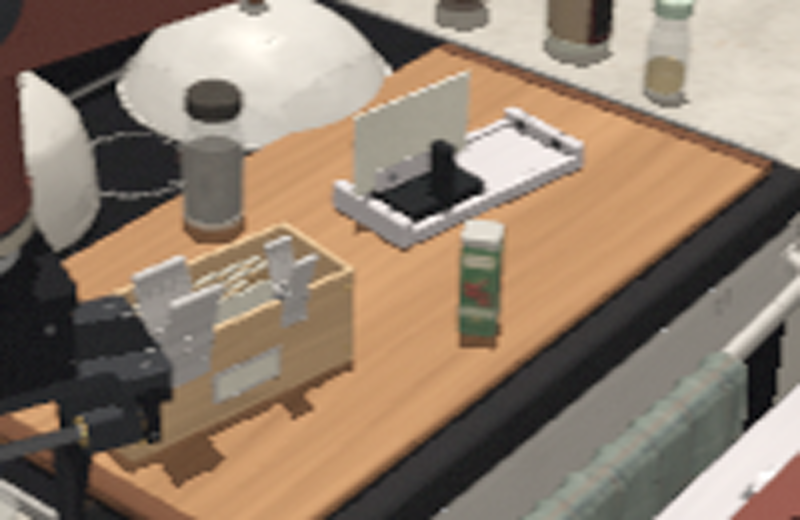

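View pics/side0c.png

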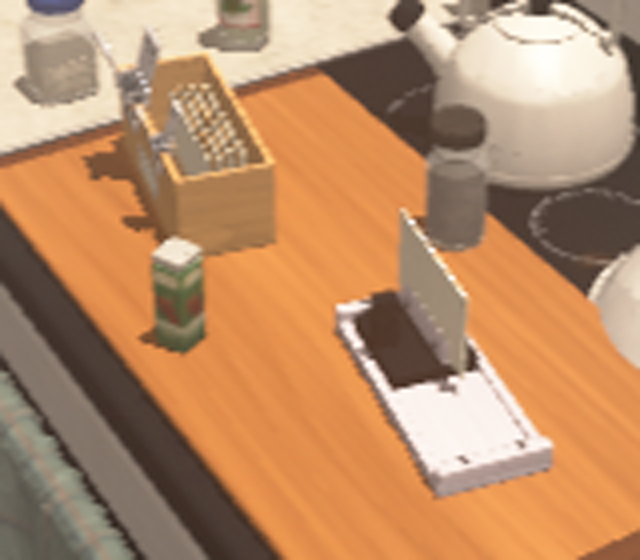

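```bash
cat > h.py <<'E'
import numpy as np,cv2
from cell import manip
def P(f): 
    K=np.array([[f["fx"],0,f["cx"]],[0,f["fy"],f["cy"]],[0,0,1]])
    return K@np.array(f["world_to_cam"])[:3]
def tri(Ps,uvs):
    A=[]
    for p,(u,v) in zip(Ps,uvs):
        A+= [u*p[2]-p[0], v*p[2]-p[1]]
    X=np.linalg.svd(np.array(A))[2][-1]; X=X[:3]/X[3]
    e=[np.linalg.norm((p@np.r_[X,1])[:2]/(p@np.r_[X,1])[2]-uv) for p,uv in zip(Ps,uvs)]
    return X,e
def plane(p,uv,z):
    u,v=uv; A=np.array([u*p[2]-p[0], v*p[2]-p[1]])
    return np.linalg.solve(A[:,:2],-(A[:,2]*z+A[:,3]))
def crop(n,out,x0,y0,x1,y1,s):
    f=manip.grab_frame(n); a=f["color"][y0:y1,x0:x1,::-1]
    cv2.imwrite("pics/"+out,cv2.resize(a,None,fx=s,fy=s,interpolation=cv2.INTER_CUBIC)); return f
E
python3 - <<'E'
from h import *
sc=manip.grab_frame("scene"); si=manip.grab_frame("side")
np.savez("cams.npz",sc=P(sc),si=P(si))
for n,f,x0,y0,x1,y1,o in [("s",sc,215,235,280,295,"a"),("s",sc,268,195,340,250,"b"),("d",si,205,165,260,225,"a"),("d",si,265,205,330,290,"b")]:
    cv2.imwrite(f"pics/{n}{o}.png",cv2.resize(f["color"][y0:y1,x0:x1,::-1],None,fx=8,fy=8,interpolation=cv2.INTER_CUBIC)[:600,:800])
PS=[P(sc),P(si)]
S=lambda x,y:(190+x/4-.4,185+y/4-.4); D=lambda x,y:(185+x/4-.4,160+y/4-.4)
for n,a,b in [("cardL",S(356,116),D(401,211)),("cardR",S(468,73),D(465,295)),("railRfront",S(582,150),D(435,478)),("railRback",S(508,112),D(550,447)),("boxRB",S(283,228),D(273,160)),("railLback?",S(336,185),D(338,310))]:
    X,e=tri(PS,[a,b]); print(n,X.round(4),np.round(e,2))
E
```

```text
cardL [ 0.5355 -0.0722  0.1133] [0.07 0.09]
cardR [ 0.5132 -0.1917  0.1142] [0.55 0.84]
railRfront [ 0.4419 -0.2678  0.0315] [0.04 0.07]
railRback [ 0.5311 -0.2827  0.0313] [0.09 0.14]
boxRB [0.4958 0.0673 0.0923] [1.05 1.26]
railLback? [ 0.5158 -0.0496  0.044 ] [ 7.92 10.71]
```

View pics/sa.png

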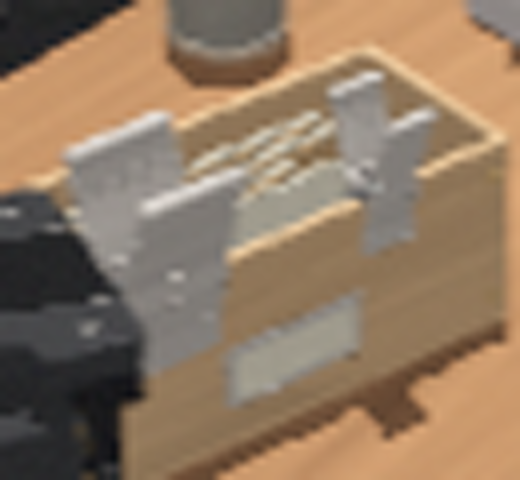

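View pics/sb.png

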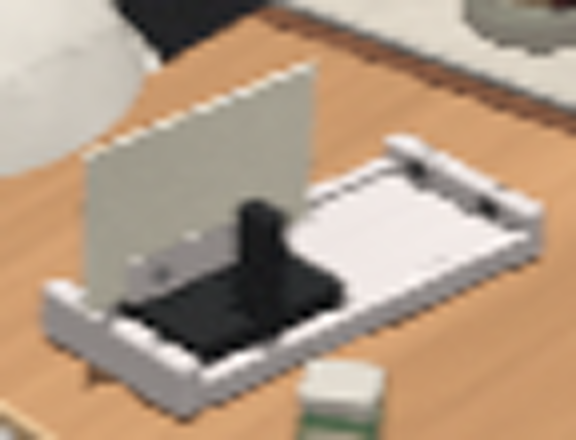

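View pics/da.png

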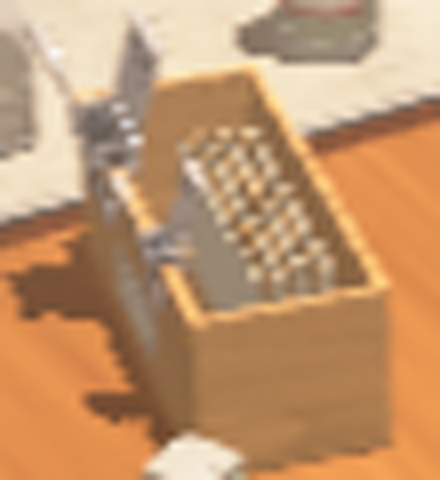

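View pics/db.png

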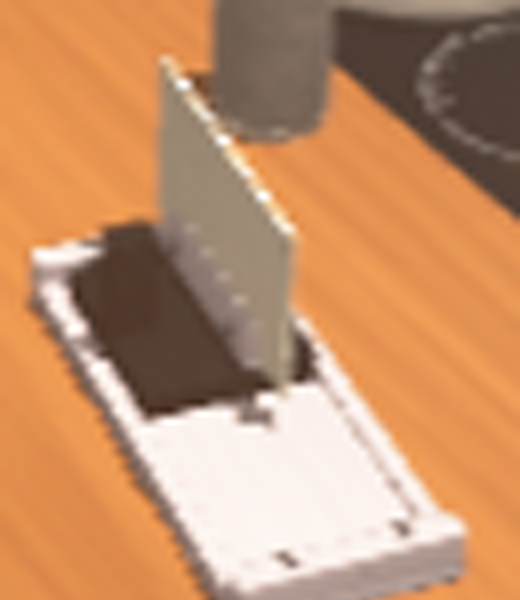

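```bash
python3 - <<'E'
from h import *
c=np.load("cams.npz"); PS=[c["sc"],c["si"]]
q=lambda x0,y0:(lambda x,y:(x0+x/8-.44,y0+y/8-.44))
sa,sb,da,db=q(215,235),q(268,195),q(205,165),q(265,205)
for n,a,b in [("cardL",sb(85,155),db(163,58)),("cardR",sb(317,63),db(293,235)),("capRf",sb(543,208),db(225,592)),("capRb",sb(392,136),db(463,530)),("capLf",sb(187,385),db(35,252)),
 ("boxRF",sa(505,140),da(197,325)),("boxRB",sa(370,46),da(390,286)),
 ("clipBackTail R end",sa(172,115),da(158,65)),("clipBackTail L end",sa(63,155),da(135,12)),("clipFrontTail R end",sa(246,170),da(75,95)),("clipFrontTail L",sa(141,210),da(20,15))]:
    X,e=tri(PS,[a,b]); print(n,X.round(4),np.round(e,2))
for z in(.08,.083): print("post",z,plane(PS[0],sb(260,205),z))
for z in(.092,): print("box LB",z,plane(PS[1],da(255,70),z),"RF",plane(PS[0],sa(505,140),z),plane(PS[1],da(197,325),z),"RB",plane(PS[0],sa(370,46),z),plane(PS[1],da(390,286),z))
E
```

```text
cardL [ 0.5364 -0.0705  0.1132] [0.14 0.2 ]
cardR [ 0.5127 -0.1945  0.1146] [0.46 0.7 ]
capRf [ 0.4403 -0.2686  0.0367] [0.35 0.57]
capRb [ 0.5317 -0.2837  0.0344] [0.05 0.07]
capLf [ 0.4795 -0.0641  0.0327] [1.06 1.42]
boxRF [0.4165 0.0798 0.0921] [0.4  0.48]
boxRB [0.4965 0.063  0.0934] [0.59 0.71]
clipBackTail R end [0.4639 0.2033 0.1421] [0.22 0.24]
clipBackTail L end [0.4739 0.2472 0.1439] [0.02 0.02]
clipFrontTail R end [0.4263 0.2066 0.1368] [0.3  0.32]
clipFrontTail L [0.4252 0.2602 0.1494] [0.08 0.08]
post 0.08 [ 0.49172443 -0.13051163]
post 0.083 [ 0.48859573 -0.12620767]
box LB 0.092 [0.53613865 0.25781754] RF [0.41498165 0.08045903] [0.41839949 0.08154444] RB [0.49536778 0.06262324] [0.50039745 0.06736566]
```

```bash
cat >> h.py <<'E'
from scipy.spatial.transform import Rotation as Ro
def Rdown(zang, tilt=None):
    # tool y down, tool z horizontal at world angle zang
    z=np.array([np.cos(zang),np.sin(zang),0]); y=np.array([0,0,-1.]); return np.c_[np.cross(y,z),y,z]
def go(pos,R):
    s=manip.state(); R0=Ro.from_rotvec(s["eef_rot"])
    d=R0.inv().apply(np.array(pos)-s["position"])*100
    w=(R0.inv()*Ro.from_matrix(R)).as_rotvec()
    print("t",round(s["clock"],2),"pos",s["position"].round(4),"F",s["force"].round(1),"op",round(s["opening"],3))
    print("shift cm",d.round(2),"turn",w.round(3))
E
python3 - <<'E'
from h import *
s=manip.state(); print(Ro.from_rotvec(s["eef_rot"]).as_matrix().round(3))
yaw=-.187
for a in (np.pi/2+yaw,-np.pi/2+yaw): go([.487,-.1255,.19],Rdown(a))
E
```

```text
[[ 0.905 -0.     0.425]
 [-0.425 -0.001  0.905]
 [-0.    -1.    -0.001]]
t 0.25 pos [0.2654 0.5655 0.1984] F [-1.   0.8  0.9] op 1.003
shift cm [ 49.42   0.88 -53.14] turn [ 0.001 -0.252 -0.   ]
t 0.25 pos [0.2654 0.5655 0.1984] F [-1.   0.8  0.9] op 1.003
shift cm [ 49.42   0.88 -53.14] turn [0.00e+00 2.89e+00 1.00e-03]
```

jog_arm:
  targets: [10, 0, -10.6, 0, -0.1, 0, 0, 20, 0, -21, 0, -0.2, 0, 0, 30, 0, -32, 0, -0.25, 0, 0, 40, 0, -43, 0, -0.25, 0, 0, 49.4, 0.8, -53.1, 0, -0.25, 0, 0]
  newtons: 20

```text
clock: 0.88
position: [0.3621, 0.2667, 0.1979]
eef_rot: [-1.566, 0.147, -0.148]
force: [0.6, 0.0, 0.0]
opening: 0.543
```

jog_arm:
  targets: [0, 0, 0, 0, 0, 0, 0, 0, 0, 0, 0, 0, 0, 0, 0, 0, 0, 0, 0, 0, 0, 0, 0, 0, 0, 0, 0, 0, 0, 0, 0, 0, 0, 0, 0]

```text
clock: 1.5
position: [0.3617, 0.2675, 0.1977]
eef_rot: [-1.566, 0.146, -0.147]
force: [1.0, 0.9, 0.9]
opening: 0.503
```

```bash
python3 - <<'E'
from h import *
go([.487,-.1255,.19],Rdown(np.pi/2-.187))
E
```

```text
t 1.5 pos [0.3617 0.2675 0.1977] F [1.  0.9 0.9] op 0.503
shift cm [ 19.6    0.8  -36.29] turn [0.001 0.    0.   ]
```

jog_arm:
  targets: [19.6, 0.8, -36.3, 0, 0, 0, 0, 19.6, 0.8, -36.3, 0, 0, 0, 0, 19.6, 0.8, -36.3, 0, 0, 0, 0, 19.6, 0.8, -36.3, 0, 0, 0, 0, 19.6, 0.8, -36.3, 0, 0, 0, 0]

```text
clock: 2.12
position: [0.4575, -0.0326, 0.1921]
eef_rot: [-1.566, 0.145, -0.147]
force: [0.9, 0.6, 0.5]
opening: 0.502
```

jog_arm:
  targets: [5, 0, -9.5, 0, 0, 0, 0, 5, 0, -9.5, 0, 0, 0, 0, 5, 0, -9.5, 0, 0, 0, 0, 5, 0, -9.5, 0, 0, 0, 0, 5, 0, -9.5, 0, 0, 0, 0]

```text
clock: 2.75
position: [0.4889, -0.1338, 0.1921]
eef_rot: [-1.566, 0.144, -0.145]
force: [0.2, -0.3, 0.1]
opening: 0.501
```

```bash
python3 - <<'E'
from h import *
go([.487,-.1255,.0505],Rdown(np.pi/2-.187))
f=manip.grab_frame("wrist");cv2.imwrite("pics/w1.png",f["color"][:,:,::-1])
c=P(f)
for X in [(.5246,-.1325,.114),(.487,-.1255,.084)]:
    u=c@np.r_[X,1];print(u[:2]/u[2])
f=crop("scene","s1.png",180,180,360,310,4)
E
```

```text
t 2.75 pos [ 0.4889 -0.1338  0.1921] F [ 0.2 -0.3  0.1] op 0.501
shift cm [-0.35 14.16  0.78] turn [0.    0.003 0.001]
[282.41677404 251.21257385]
[281.95849405 198.62313686]
```

View pics/w1.png

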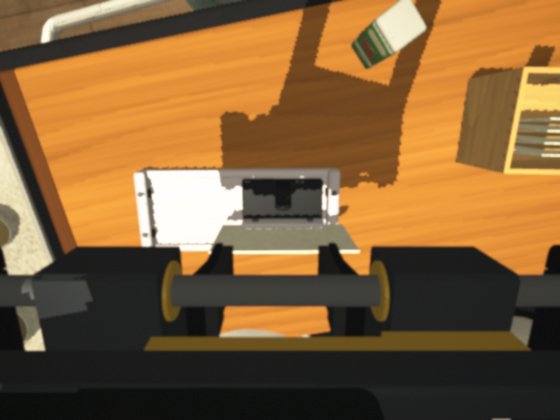

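View pics/s1.png

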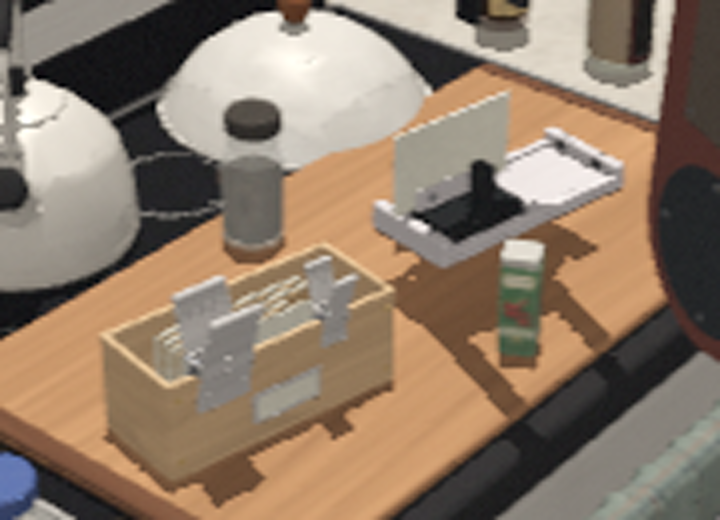

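jog_arm:
  targets: [-0.35, 3, 0.8, 0, 0, 0, 0, -0.35, 8, 0.8, 0, 0, 0, 0, -0.35, 12, 0.8, 0, 0, 0, 0, -0.35, 13.8, 0.8, 0, 0, 0, 0, -0.35, 13.8, 0.8, 0, 0, 0, -0.2]

```text
clock: 3.48
position: [0.4866, -0.1248, 0.0537]
eef_rot: [-1.566, 0.144, -0.143]
force: [-0.2, 0.6, 0.3]
opening: 0.452
```

jog_arm:
  targets: [0, 0, 0, 0, 0, 0, -1, 0, 0, 0, 0, 0, 0, -1, 0, 0, 0, 0, 0, 0, -1, 0, 0, 0, 0, 0, 0, -1, 0, 0, 0, 0, 0, 0, -1]

```text
clock: 4.1
position: [0.4875, -0.1254, 0.0549]
eef_rot: [-1.567, 0.143, -0.145]
force: [-1.1, 0.6, 6.3]
opening: 0.157
```

```bash
python3 - <<'E'
from h import *
go([.487,-.1255,.0545],Rdown(np.pi/2-.187))
f=manip.grab_frame("scene");cv2.imwrite("pics/s2full.png",f["color"][:,:,::-1])
crop("scene","s2.png",260,180,360,260,7);crop("side","d2.png",240,190,350,290,6)
E
```

```text
t 4.1 pos [ 0.4875 -0.1254  0.0549] F [-1.1  0.6  6.3] op 0.157
shift cm [-0.05  0.04 -0.02] turn [0.    0.004 0.002]
```

View pics/s2.png

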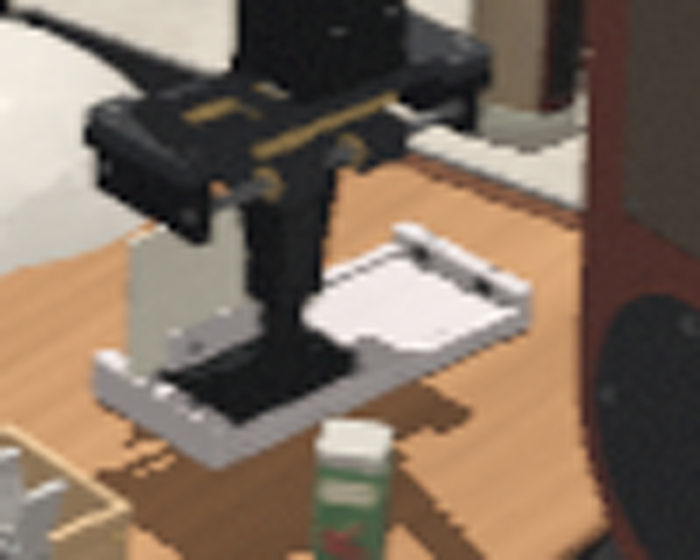

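View pics/d2.png

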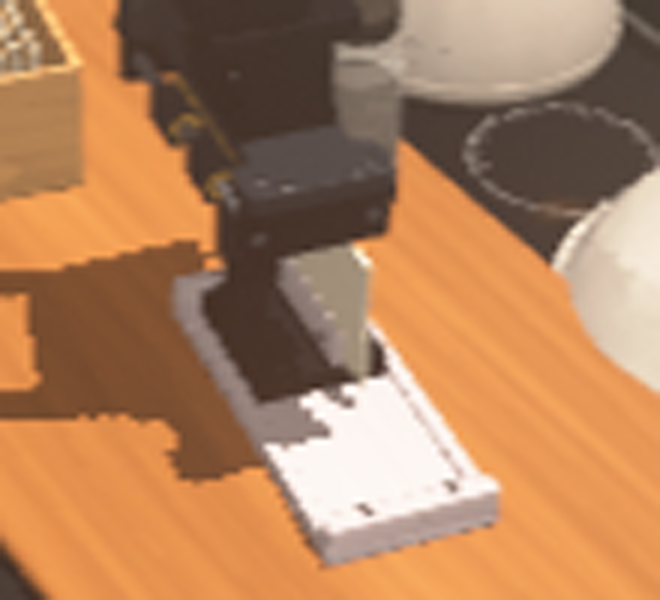

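jog_arm:
  targets: [0, 0, -1.5, 0, 0, 0, -1, 0, 0, -3.5, 0, 0, 0, -1, 0, 0, -5.5, 0, 0, 0, -1, 0, 0, -7.5, 0, 0, 0, -1, 0, 0, -8.5, 0, 0, 0, -1]

```text
clock: 4.88
position: [0.4721, -0.2103, 0.055]
eef_rot: [-1.567, 0.143, -0.147]
force: [4.2, 1.9, -0.2]
opening: 0.154
```

jog_arm:
  targets: [0, 0, -0.2, 0, 0, 0, -1, 0, 0, -0.4, 0, 0, 0, -1, 0, 0, -0.6, 0, 0, 0, -1, 0, 0, -0.8, 0, 0, 0, -1, 0, 0, -1, 0, 0, 0, -1]

```text
clock: 5.5
position: [0.4704, -0.22, 0.055]
eef_rot: [-1.567, 0.143, -0.146]
force: [2.4, 1.4, -0.1]
opening: 0.154
```

jog_arm:
  targets: [0, 0, -0.2, 0, 0, 0, -1, 0, 0, -0.4, 0, 0, 0, -1, 0, 0, -0.5, 0, 0, 0, -1, 0, 0, -0.6, 0, 0, 0, -1, 0, 0, -0.6, 0, 0, 0, -1]

```text
clock: 6.12
position: [0.4701, -0.2216, 0.0549]
eef_rot: [-1.559, 0.142, -0.147]
force: [6.7, 16.7, 5.4]
opening: 0.155
```

```bash
python3 - <<'E'
from h import *
go([.487,-.1255,.0545],Rdown(np.pi/2-.187))
crop("scene","s3.png",260,180,360,260,7);crop("side","d3.png",240,190,350,290,6)
E
```

```text
t 6.12 pos [ 0.4701 -0.2216  0.0549] F [ 6.7 16.7  5.4] op 0.155
shift cm [-0.1   0.11  9.76] turn [-0.007  0.003  0.002]
```

View pics/d3.png

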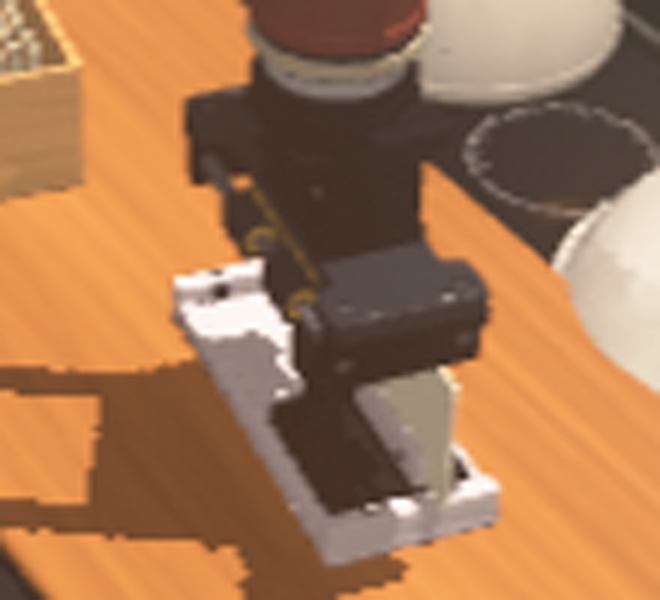

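jog_arm:
  targets: [0, 0, 0, 0, 0, 0, -1, 0, 0, 0, 0, 0, 0, -0.3, 0, 0, 0, 0, 0, 0, -0.2, 0, -3, 0, 0, 0, 0, 0, 0, -8, 0, 0, 0, 0, 0]

```text
clock: 6.85
position: [0.4676, -0.2215, 0.1335]
eef_rot: [-1.557, 0.147, -0.143]
force: [0.5, -0.8, 0.3]
opening: 0.473
```

jog_arm:
  targets: [0, -6, 3, 0, 0, 0, 0.5, 0, -6, 8, 0, 0, 0, 1, 0, -6, 13, 0, 0, 0, 1, 0, -6, 18, 0, 0, 0, 1, 0, -6, 23, 0, 0, 0, 1]

```text
clock: 7.48
position: [0.5097, 0.005, 0.1954]
eef_rot: [-1.558, 0.148, -0.143]
force: [1.1, 0.9, 0.7]
opening: 0.957
```

```bash
python3 - <<'E'
from h import *
go([.44,.05,.2],Rdown(np.pi/2-.187))
crop("scene","s4.png",180,180,360,310,4)
crop("side","d4.png",190,160,340,290,5)
for n in("scene","side"):
  f=manip.grab_frame(n); np.savez("f_"+n,c=f["color"],P=P(f))
E
```

```text
t 7.47 pos [0.5097 0.005  0.1954] F [1.1 0.9 0.7] op 0.957
shift cm [-7.69 -0.41  3.14] turn [-0.008  0.001 -0.004]
```

View pics/s4.png

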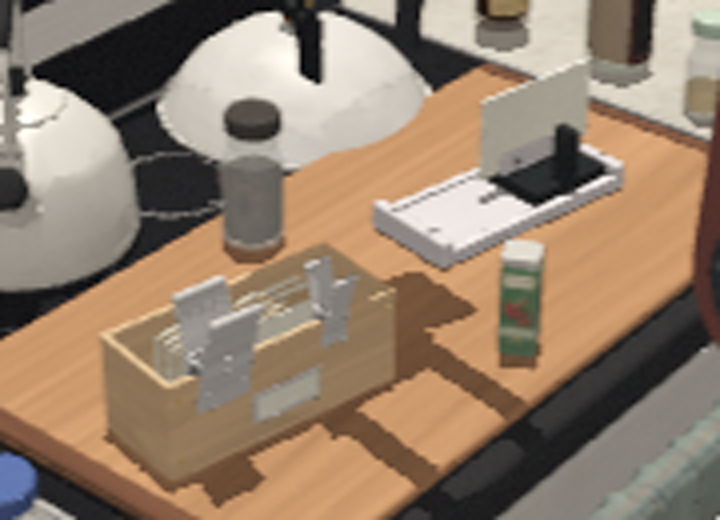

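View pics/d4.png

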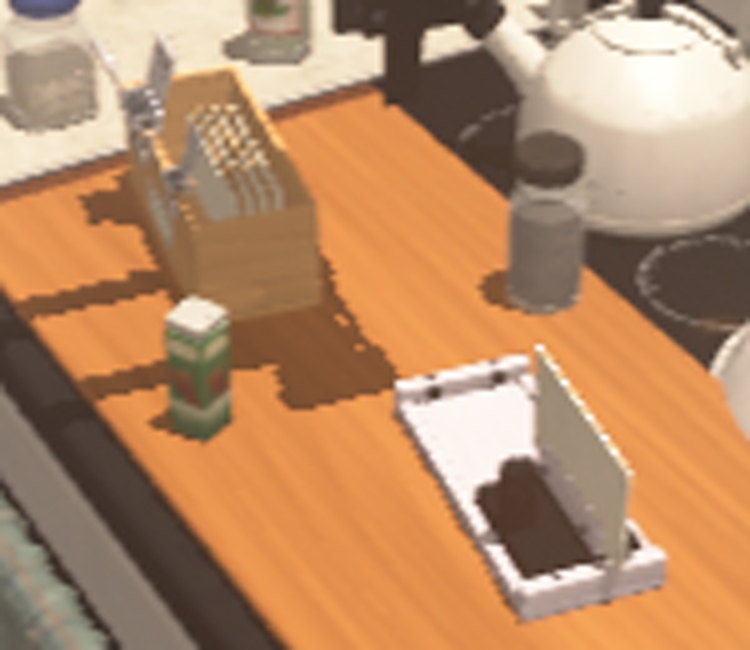

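```bash
python3 - <<'E'
from h import *
p=np.load("f_scene.npz")["P"]; pd=np.load("f_side.npz")["P"]
q=lambda x,y:(180+x/4-.37,180+y/4-.37); d=lambda x,y:(190+x/5-.4,160+y/5-.4)
for n,uv,z in [("backL",q(172,293),.1455),("backR",q(226,276),.1455),("frontL",q(206,330),.1455),("frontR",q(262,306),.1455),("LF",q(168,388),.092),("LB",q(101,337),.092),("RF",q(395,291),.092),("RB",q(325,245),.092)]:
    print(n,plane(p,uv,z).round(4))
X,e=tri([p,pd],[q(481,102),d(537,345)]);print("cardL",X,e)
X,e=tri([p,pd],[q(588,62),d(630,472)]);print("cardR",X,e)
go([.44,.225,.235],Rdown(-.19))
E
```

```text
backL [0.4755 0.2447]
backR [0.4621 0.2054]
frontL [0.4268 0.2626]
frontR [0.4178 0.2173]
LF [0.4541 0.2735]
LB [0.5332 0.2596]
RF [0.4123 0.0805]
RB [0.4931 0.065 ]
cardL [ 0.51940058 -0.16395     0.11339851] [np.float64(0.14751299093843825), np.float64(0.21831258918755742)]
cardR [ 0.49763659 -0.287751    0.11119067] [np.float64(0.4872626010398063), np.float64(0.8067864998115649)]
t 7.67 pos [0.5096 0.0042 0.1952] F [-0.1  0.  -0.2] op 0.991
shift cm [-10.88  -3.78  20.47] turn [-0.003  1.578 -0.009]
```

jog_arm:
  targets: [-2, -3.8, 4, 0, 0.18, 0, 1, -4, -3.8, 8, 0, 0.36, 0, 1, -6, -3.8, 12, 0, 0.54, 0, 1, -8, -3.8, 16, 0, 0.72, 0, 1, -10.9, -3.8, 20.4, 0, 0.9, 0, 1]

```text
clock: 8.3
position: [0.4409, 0.2215, 0.2351]
eef_rot: [-1.396, 0.848, -0.838]
force: [0.8, 0.2, 0.1]
opening: 1.001
```

jog_arm:
  targets: [0, 0, 0, 0, 0.18, 0, 1, 0, 0, 0, 0, 0.36, 0, 1, 0, 0, 0, 0, 0.54, 0, 1, 0, 0, 0, 0, 0.68, 0, 1, 0, 0, 0, 0, 0.68, 0, 1]

```text
clock: 8.93
position: [0.4414, 0.2198, 0.2349]
eef_rot: [-1.109, 1.357, -1.344]
force: [0.2, 0.6, -0.1]
opening: 0.997
```

```bash
python3 - <<'E'
from h import *
go([.4456,.2325,.235],Rdown(-.2))
f=crop("wrist","w5.png",0,0,560,420,1.4); np.savez("f_wrist",c=f["color"],P=P(f))
E
```

```text
t 8.93 pos [0.4414 0.2198 0.2349] F [ 0.2  0.6 -0.1] op 0.997
shift cm [-1.32 -0.    0.17] turn [ 0.004  0.006 -0.006]
```

View pics/w5.png

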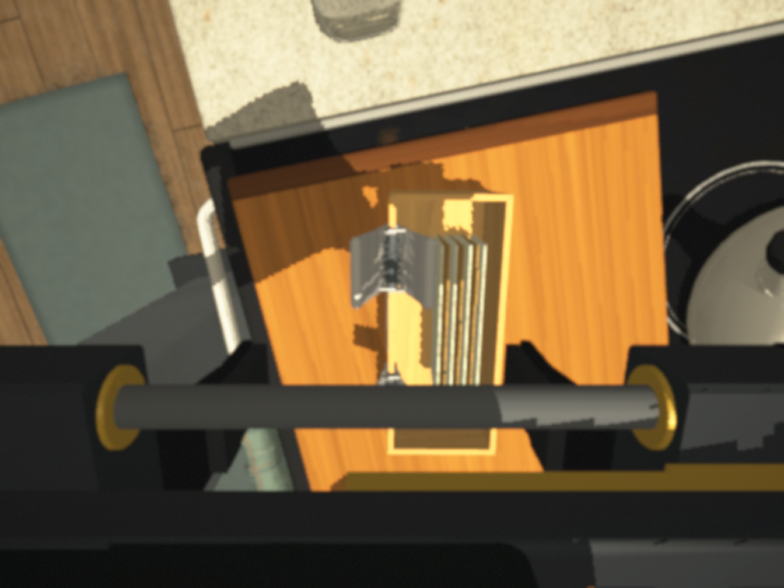

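```bash
python3 - <<'E'
from h import *
p=np.load("f_wrist.npz")["P"]
q=lambda x,y:(x/1.4-.15,y/1.4-.15)
v=[plane(p,q(*u),.143) for u in [(351,238),(352,305),(438,236),(437,305)]]
print(np.round(v,4),np.mean(v,0)); 
w=[plane(p,q(*u),.092) for u in [(388,195),(388,452),(513,195),(497,452)]]; print(np.round(w,4))
a=np.array(w[0])-w[1]; print("yaw",np.arctan2(-a[0],a[1]))
b=v[0]+v[2]-v[1]-v[3]; print("clip yaw",np.arctan2(-b[0],b[1]))
E
```

```text
[[0.428  0.2573]
 [0.42   0.2171]
 [0.4786 0.2486]
 [0.471  0.2071]] [0.44939009 0.2325049 ]
[[0.4538 0.2752]
 [0.4158 0.0807]
 [0.5374 0.2588]
 [0.5    0.0643]]
yaw -0.1931837590722679
clip yaw -0.18937816113605863
```

```bash
python3 - <<'E'
from h import *
go([.4487,.2325,.126],Rdown(-.19))
E
```

```text
t 8.97 pos [0.4414 0.2201 0.235 ] F [-1.3  0.1  0.9] op 1.002
shift cm [-1.29 10.9   0.53] turn [ 0.004 -0.002 -0.006]
```

jog_arm:
  targets: [-0.7, 2, 0.3, 0, 0, 0, 1, -1.3, 4, 0.5, 0, 0, 0, 1, -1.3, 7, 0.5, 0, 0, -0.005, 1, -1.3, 9.5, 0.5, 0, 0, -0.005, 1, -1.3, 10.9, 0.5, 0, 0, -0.005, 1]

```text
clock: 9.6
position: [0.4479, 0.2317, 0.1245]
eef_rot: [-1.117, 1.353, -1.345]
force: [-0.6, 0.3, 0.3]
opening: 0.998
```

```bash
python3 - <<'E'
from h import *
go([.4487,.2325,.126],Rdown(-.19))
crop("scene","s6.png",190,200,310,310,5)
crop("side","d6.png",180,130,280,240,5)
E
```

```text
t 9.6 pos [0.4479 0.2317 0.1245] F [-0.6  0.3  0.3] op 0.998
shift cm [-0.09 -0.15  0.07] turn [ 0.006 -0.001  0.   ]
```

View pics/s6.png

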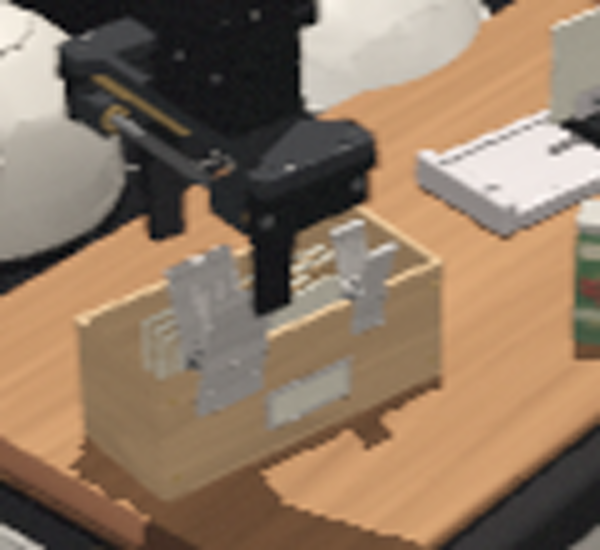

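View pics/d6.png

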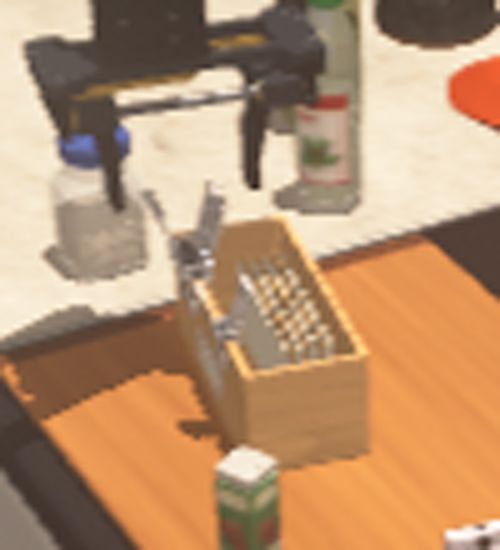

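```bash
python3 - <<'E'
from h import *
s=manip.state();R=Ro.from_rotvec(s["eef_rot"]).as_matrix()
for n,x0,y0 in(("scene",190,200),("side",180,130)):
  p=np.load(f"f_{n}.npz")["P"]
  def pr(X): u=p@np.r_[X,1]; return ((u[:2]/u[2]-[x0,y0])*5).round()
  for k in(-.0435,.0435): print(n,"tip",k,pr(s["position"]+R[:,2]*k))
  xa=np.array([np.cos(.19),-np.sin(.19),0]);ya=np.array([np.sin(.19),np.cos(.19),0])
  for k in(-.022,.022):
    for j in (-.022,.022): print("tail",k,j,pr(np.array([.4494,.2325,.142])+xa*k+ya*j))
E
```

```text
scene tip -0.0435 [266. 340.]
scene tip 0.0435 [172. 271.]
tail -0.022 -0.022 [271. 281.]
tail -0.022 0.022 [204. 309.]
tail 0.022 -0.022 [223. 247.]
tail 0.022 0.022 [157. 274.]
side tip -0.0435 [123. 233.]
side tip 0.0435 [245. 213.]
tail -0.022 -0.022 [161. 220.]
tail -0.022 0.022 [146. 191.]
tail 0.022 -0.022 [224. 209.]
tail 0.022 0.022 [207. 181.]
```

jog_arm:
  targets: [-0.1, -0.1, 0.1, 0, 0, 0, 0.4, -0.1, -0.1, 0.1, 0, 0, 0, 0, -0.1, -0.1, 0.1, 0, 0, 0, -1, -0.1, -0.1, 0.1, 0, 0, 0, -1, -0.1, -0.1, 0.1, 0, 0, 0, -1]
  newtons: 20

```text
clock: 10.32
position: [0.4487, 0.2327, 0.1256]
eef_rot: [-1.117, 1.354, -1.346]
force: [-0.1, 0.1, -0.0]
opening: 0.516
```

jog_arm:
  targets: [0, 0, 0, 0, 0, 0, -1, 0, 0, 0, 0, 0, 0, -1, 0, 0, 0, 0, 0, 0, -1, 0, 0, 0, 0, 0, 0, -1, 0, 0, 0, 0, 0, 0, -1]

```text
clock: 10.95
position: [0.4487, 0.2327, 0.1256]
eef_rot: [-1.117, 1.354, -1.346]
force: [-0.0, -0.5, -0.5]
opening: 0.018
```

```bash
python3 - <<'E'
from h import *
go([.4487,.2325,.126],Rdown(-.19))
crop("scene","s7.png",190,200,310,310,5)
crop("side","d7.png",180,130,280,240,5)
E
```

```text
t 10.95 pos [0.4487 0.2327 0.1256] F [-0.  -0.5 -0.5] op 0.018
shift cm [ 0.02 -0.04  0.  ] turn [ 0.007 -0.002  0.   ]
```

View pics/s7.png

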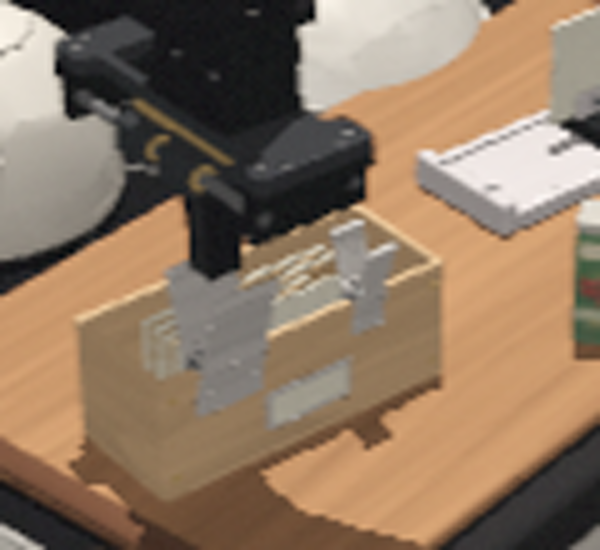

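View pics/d7.png

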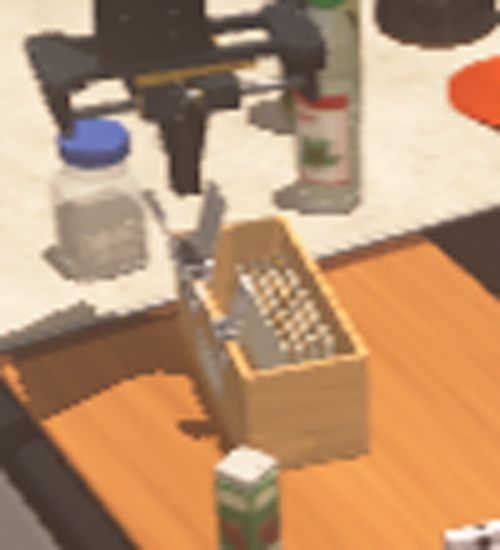

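```bash
python3 - <<'E'
from h import *
PS=[np.load(f"f_{n}.npz")["P"] for n in("scene","side")]
print(tri(PS,[(190+215/5-.4,200+278/5-.4),(180+186/5-.4,130+190/5-.4)]))
p=PS[1]; X=manip.state()["position"]
for p,o in zip(PS,((190,200),(180,130))):
  u=p@np.r_[X,1];print((u[:2]/u[2]-o)*5)
  u=p@np.r_[X+[0,0,.019],1];print((u[:2]/u[2]-o)*5)
E
```

```text
(array([0.44877037, 0.23574973, 0.14704928]), [np.float64(0.9118288921511906), np.float64(0.9387289896709095)])
[215.39188564 303.03327675]
[214.35443293 273.85519832]
[184.98683766 220.84805054]
[183.30099359 196.815229  ]
```

jog_arm:
  targets: [0, -1, 0, 0, 0, 0, -1, 0, -1.7, 0, 0, 0, 0, 0.5, 0, -1.7, 0, 0, 0, 0, 1, 0, -1.7, 0, 0, 0, 0, 1, 0, -1.7, 0, 0, 0, 0, 1]

```text
clock: 11.68
position: [0.4486, 0.2326, 0.1423]
eef_rot: [-1.118, 1.354, -1.346]
force: [-0.3, 0.1, 0.2]
opening: 0.376
```

jog_arm:
  targets: [0, 0, 0, 0, 0, 0, 1, 0, 0, 0, 0, 0, 0, 1, 0, 0, 0, 0, 0, 0, 1, 0, 1.5, 0, 0, 0, 0, 1, 0, 1.6, 0, 0, 0, 0, 1]

```text
clock: 12.3
position: [0.4471, 0.2321, 0.1244]
eef_rot: [-1.121, 1.356, -1.345]
force: [0.5, -0.0, 0.1]
opening: 0.935
```

```bash
python3 - <<'E'
from h import *
go([.4487,.2325,.105],Rdown(-.19))
crop("scene","s8.png",190,200,310,310,5)
crop("side","d8.png",180,130,280,240,5)
f=crop("wrist","w8.png",0,0,560,420,1.4); np.savez("f_wrist2",c=f["color"],P=P(f))
E
```

```text
t 12.3 pos [0.4471 0.2321 0.1244] F [ 0.5 -0.   0.1] op 0.935
shift cm [-0.07  1.93  0.17] turn [ 0.01  -0.002  0.002]
```

View pics/s8.png

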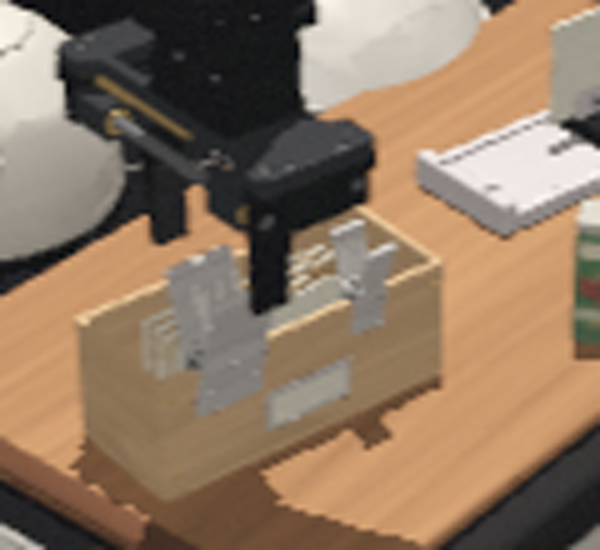

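View pics/d8.png

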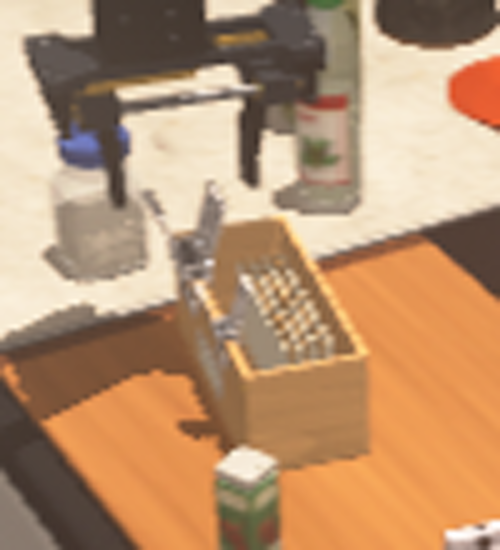

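View pics/w8.png

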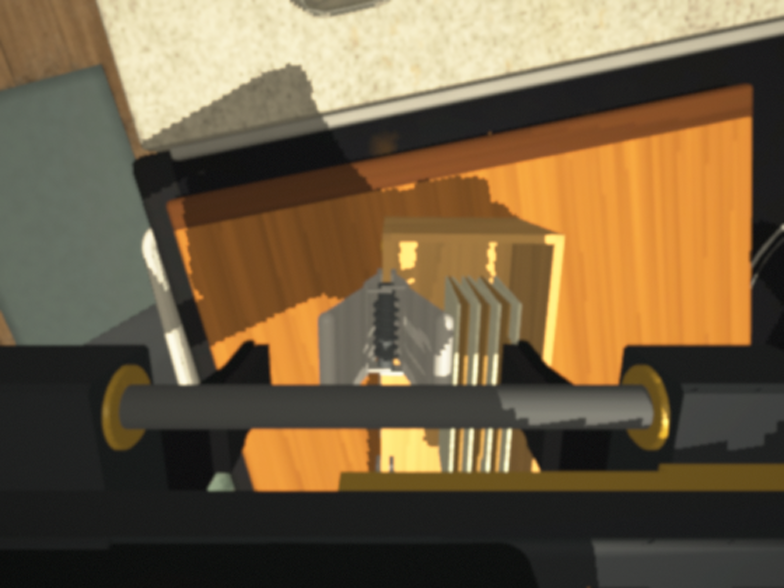

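jog_arm:
  targets: [-0.1, 0.4, 0.2, 0, 0, 0, 1, -0.1, 0.8, 0.2, 0, 0, 0, 1, -0.1, 1.2, 0.2, 0, 0, 0, 1, -0.1, 1.6, 0.2, 0, 0, 0, 1, -0.1, 1.9, 0.2, 0, 0, 0, 1]

```text
clock: 13.08
position: [0.4501, 0.2331, 0.1066]
eef_rot: [-1.119, 1.355, -1.346]
force: [0.2, -0.1, 0.4]
opening: 0.999
```

```bash
python3 - <<'E'
from h import *
go([.4487,.2325,.105],Rdown(-.19))
crop("scene","s9.png",190,200,310,310,5)
crop("side","d9.png",180,130,280,240,5)
E
```

```text
t 13.07 pos [0.4501 0.2331 0.1066] F [ 0.2 -0.1  0.4] op 0.999
shift cm [ 0.08  0.16 -0.13] turn [ 0.008 -0.002  0.001]
```

View pics/s9.png

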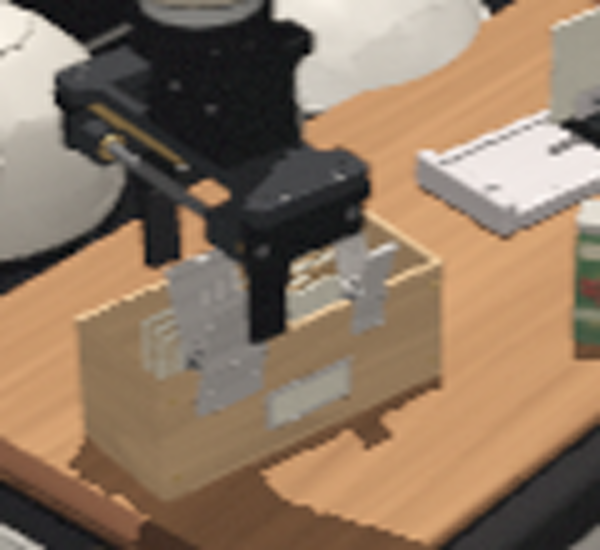

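View pics/d9.png

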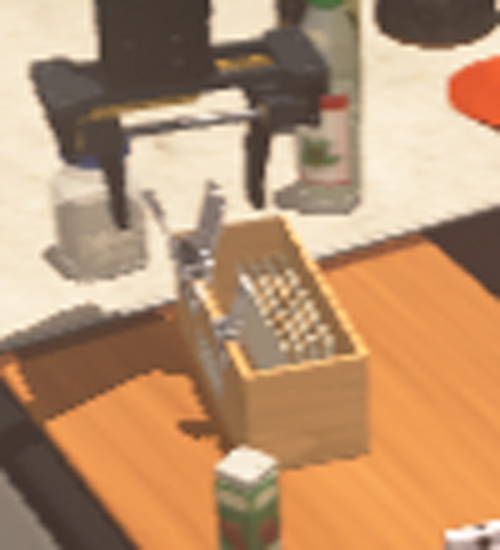

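jog_arm:
  targets: [0.05, 0.3, -0.1, 0, 0, 0, 0.4, 0.05, 0.3, -0.1, 0, 0, 0, 0, 0.05, 0.3, -0.1, 0, 0, 0, -1, 0.05, 0.3, -0.1, 0, 0, 0, -1, 0.05, 0.3, -0.1, 0, 0, 0, -1]
  newtons: 20

```text
clock: 13.8
position: [0.4495, 0.2329, 0.1043]
eef_rot: [-1.118, 1.354, -1.346]
force: [-0.3, -1.6, 9.0]
opening: 0.521
```

jog_arm:
  targets: [0, 0, 0, 0, 0, 0, -1, 0, 0, 0, 0, 0, 0, -1, 0, 0, 0, 0, 0, 0, -1, 0, 0, 0, 0, 0, 0, -1, 0, 0, 0, 0, 0, 0, -1]

```text
clock: 14.42
position: [0.4526, 0.2331, 0.1075]
eef_rot: [-1.112, 1.35, -1.348]
force: [1.0, -2.3, 10.0]
opening: 0.234
```

```bash
python3 - <<'E'
from h import *
go([.4487,.2325,.103],Rdown(-.19))
crop("scene","s10.png",190,200,310,310,5)
crop("side","d10.png",180,130,280,240,5)
E
```

```text
t 14.43 pos [0.4526 0.2331 0.1075] F [ 1.  -2.3 10. ] op 0.234
shift cm [ 0.13  0.45 -0.37] turn [ 0.001 -0.002 -0.001]
```

View pics/s10.png

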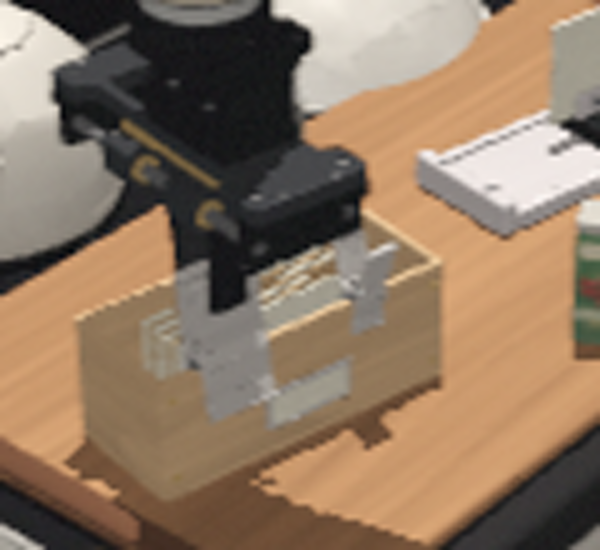

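View pics/d10.png

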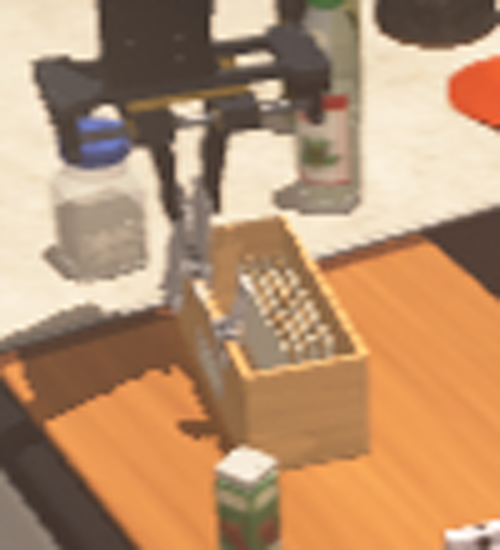

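jog_arm:
  targets: [0, -0.3, 0, 0, 0, 0, -1, 0, -1, 0, 0, 0, 0, -1, 0, -2.5, 0, 0, 0, 0, -1, 0, -4.5, 0, 0, 0, 0, -1, 0, -7, 0, 0, 0, 0, -1]

```text
clock: 15.15
position: [0.4522, 0.2329, 0.1783]
eef_rot: [-1.113, 1.35, -1.348]
force: [-0.7, 0.5, -0.7]
opening: 0.236
```

jog_arm:
  targets: [0, -1, 0, 0, 0, 0, -1, 0, -2, 0, 0, 0, 0, -1, 0, -3, 0, 0, 0, 0, -1, 0, -3, 0, 0, 0, 0, -1, 0, -3, 0, 0, 0, 0, -1]

```text
clock: 15.78
position: [0.4519, 0.2328, 0.2077]
eef_rot: [-1.114, 1.351, -1.347]
force: [-1.2, 0.7, -0.3]
opening: 0.236
```

```bash
python3 - <<'E'
from h import *
go([.51,-.22,.2],Rdown(-.19))
crop("scene","s11.png",190,170,310,310,4)
crop("side","d11.png",180,90,280,240,4)
f=crop("wrist","w11.png",0,0,560,420,1.4)
for n in("scene","side","wrist"):
  f=manip.grab_frame(n); np.savez("g_"+n,c=f["color"],P=P(f))
E
```

```text
t 15.78 pos [0.4519 0.2328 0.2077] F [-1.2  0.7 -0.3] op 0.236
shift cm [43.34  0.72 14.33] turn [ 0.002 -0.002 -0.   ]
```

View pics/s11.png

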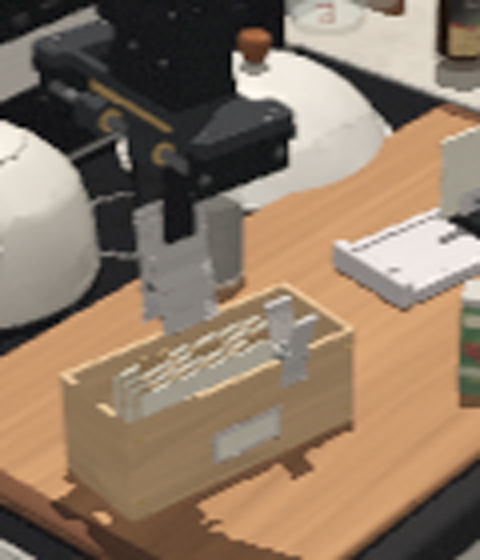

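View pics/d11.png

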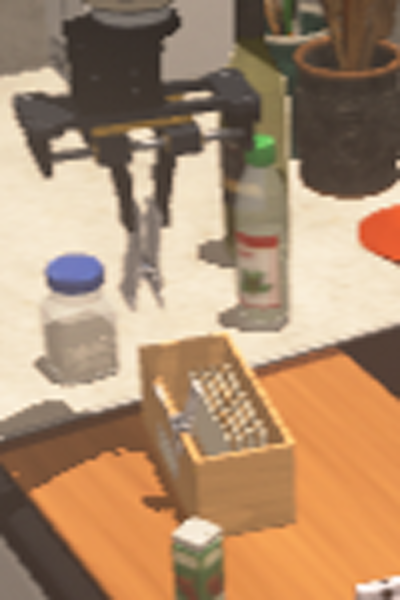

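View pics/w11.png

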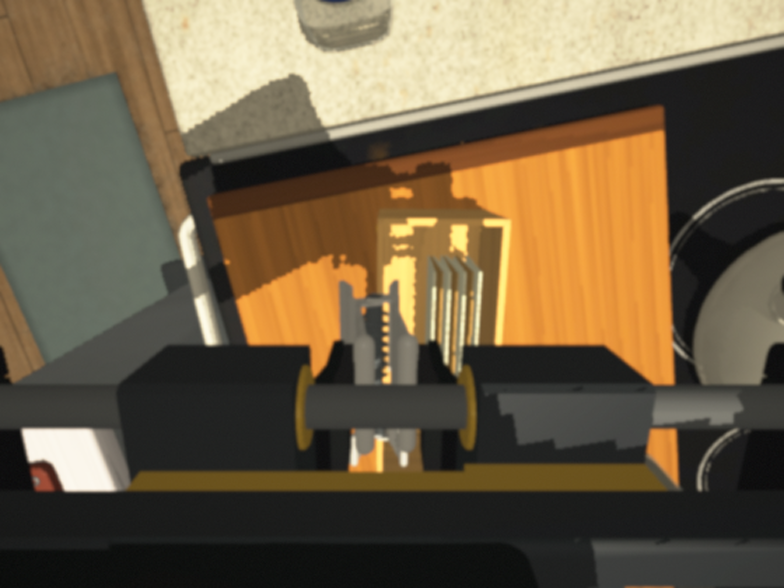

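```bash
python3 - <<'E'
from h import *
for n,(x0,y0,x1,y1),s,o in [("scene",(215,210,255,260),12,"s12"),("side",(200,130,230,175),13,"d12"),("wrist",(210,180,330,340),3.7,"w12")]:
    c=np.load(f"g_{n}.npz")["c"][y0:y1,x0:x1,::-1]
    cv2.imwrite(f"pics/{o}.png",cv2.resize(c,None,fx=s,fy=s,interpolation=cv2.INTER_CUBIC))
E
```

```text
(no output)
```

View pics/s12.png

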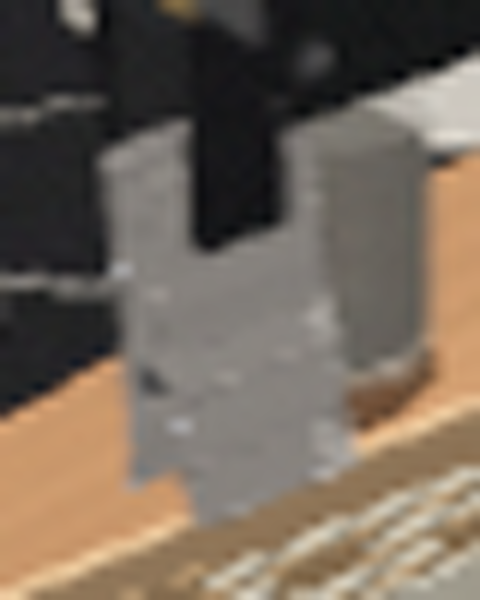

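View pics/d12.png

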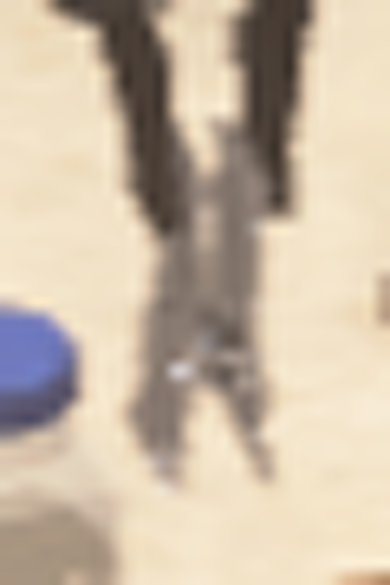

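View pics/w12.png

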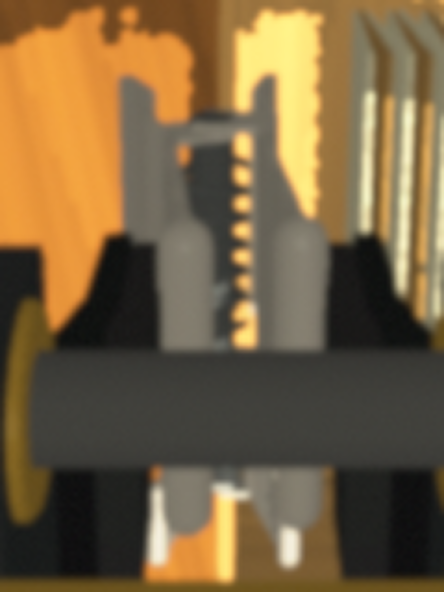

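```bash
cat > t.py <<'E'
from h import *
G={n:np.load(f"g_{n}.npz")["P"] for n in("scene","side","wrist")}
S=lambda x,y:(215+x/12-.46,210+y/12-.46);D=lambda x,y:(200+x/13-.46,130+y/13-.46);W=lambda x,y:(210+x/3.7-.37,180+y/3.7-.37)
s=manip.state();R=Ro.from_rotvec(s["eef_rot"]);T=s["position"]
def show(n,ps,uv):
    X,e=tri(ps,uv); print(n,X.round(4),"tool mm",(R.inv().apply(X-T)*1000).round(1),np.round(e,1))
sc,si,w=G["scene"],G["side"],G["wrist"]
show("front tip L",[sc,w],[S(197,522),W(137,80)])
show("back tip L",[sc,w],[S(135,487),W(265,76)])
show("front tip R",[si,w],[D(172,487),W(158,565)])
show("back tip R",[si,w],[D(268,480),W(290,565)])
show("front tail R",[si,w],[D(190,170),W(188,530)])
show("tail L",[sc,w],[S(100,158),W(300,222)])
E
python3 t.py
```

```text
front tip L [0.4356 0.2538 0.166 ] tool mm [-17.4  42.  -20.1] [0.2 2. ]
back tip L [0.4591 0.2493 0.1632] tool mm [-17.5  44.7   3.9] [0.2 2.2]
front tip R [0.4152 0.1733 0.1917] tool mm [ 65.5  16.3 -24.8] [ 1.5 14. ]
back tip R [0.4391 0.1676 0.1903] tool mm [66.5 17.6 -0.3] [ 1.5 13.9]
front tail R [0.4404 0.2163 0.2549] tool mm [ 18.4 -46.9  -8.4] [0.3 3.9]
tail L [0.4632 0.2508 0.2474] tool mm [-19.8 -39.4   7.4] [0.  0.1]
```

```bash
cat > tgt.py <<'E'
from h import *
import sys
R1=Rdown(-.187)@Ro.from_rotvec([.088,0,0]).as_matrix()
go([.5117,-.2290,float(sys.argv[1])],R1)
E
python3 tgt.py .21
```

```text
t 16.07 pos [0.452  0.2328 0.208 ] F [-0.3 -0.3 -0.8] op 0.231
shift cm [44.2  -0.25 14.65] turn [ 0.09  -0.005 -0.   ]
```

jog_arm:
  targets: [3, -0.5, 1, 0, 0, 0, -1, 7, -0.5, 2.3, 0, 0, 0, -1, 11.5, -0.5, 3.8, 0, 0, 0, -1, 16, -0.5, 5.3, 0, 0, 0, -1, 20.5, -0.3, 6.8, 0.03, 0, 0, -1]

```text
clock: 16.7
position: [0.4802, 0.017, 0.2108]
eef_rot: [-1.093, 1.325, -1.364]
force: [0.1, 0.8, 0.1]
opening: 0.235
```

```bash
python3 tgt.py .21
```

```text
t 16.7 pos [0.4802 0.017  0.2108] F [0.1 0.8 0.1] op 0.235
shift cm [23.55  0.3   7.77] turn [ 0.059 -0.005 -0.   ]
```

jog_arm:
  targets: [4.5, 0, 1.5, 0.02, 0, 0, -1, 9, 0, 3, 0.04, 0, 0, -1, 14, 0, 4.6, 0.06, 0, 0, -1, 19, 0.2, 6.3, 0.06, -0.005, 0, -1, 22.5, 0.3, 7.4, 0.06, -0.005, 0, -1]

```text
clock: 17.32
position: [0.5099, -0.2203, 0.2098]
eef_rot: [-1.054, 1.274, -1.393]
force: [0.8, 0.8, -0.7]
opening: 0.234
```

jog_arm:
  targets: [0.5, 0, 0.15, 0, 0, 0, -1, 0.5, 0, 0.15, 0, 0, 0, -1, 0.5, 0, 0.15, 0, 0, 0, -1, 0.5, 0, 0.15, 0, 0, 0, -1, 0.5, 0, 0.15, 0, 0, 0, -1]

```text
clock: 17.95
position: [0.5106, -0.2247, 0.2102]
eef_rot: [-1.055, 1.273, -1.392]
force: [0.4, -0.1, -0.7]
opening: 0.234
```

```bash
python3 tgt.py .21;python3 - <<'E'
from h import *
for n,(x0,y0,x1,y1),s,o in [("scene",(285,150,355,225),8,"s13"),("side",(270,130,340,240),5.4,"d13"),("wrist",(190,140,370,340),3,"w13")]:
    f=manip.grab_frame(n); np.savez("g_"+n,c=f["color"],P=P(f)); c=f["color"][y0:y1,x0:x1,::-1]
    cv2.imwrite(f"pics/{o}.png",cv2.resize(c,None,fx=s,fy=s,interpolation=cv2.INTER_CUBIC))
E
```

```text
t 17.95 pos [ 0.5106 -0.2247  0.2102] F [ 0.4 -0.1 -0.7] op 0.234
shift cm [0.4  0.03 0.18] turn [-0.002  0.     0.   ]
```

View pics/s13.png

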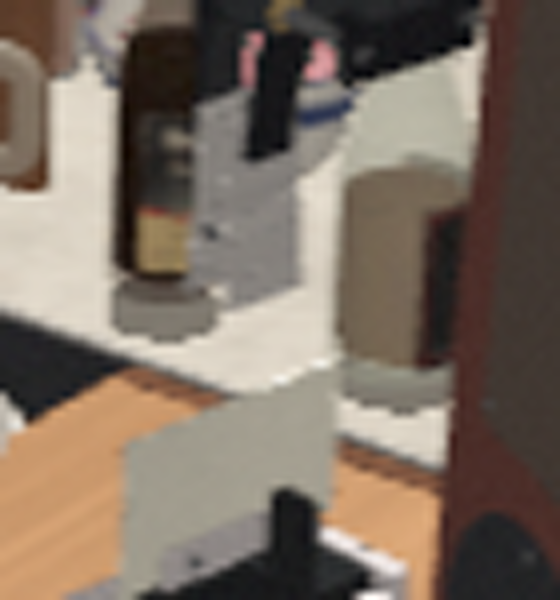

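View pics/d13.png

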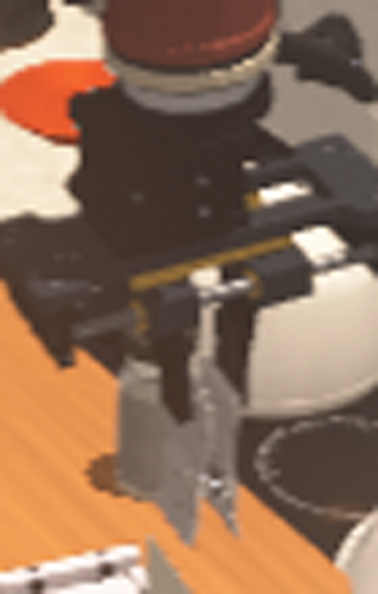

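View pics/w13.png

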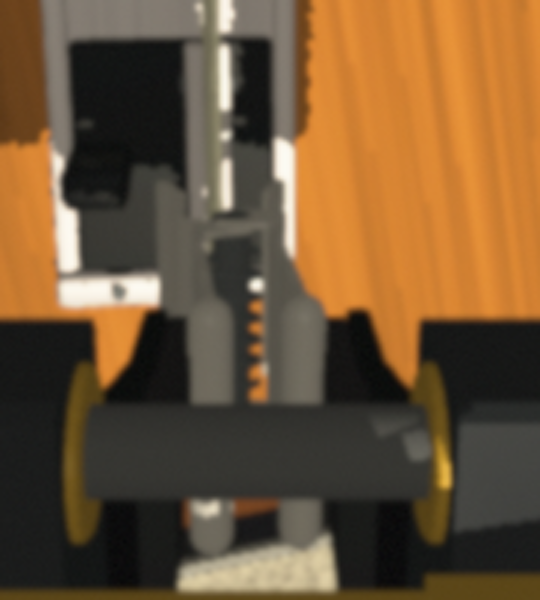

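```bash
cat > t2.py <<'E'
from h import *
G={n:np.load(f"g_{n}.npz")["P"] for n in("scene","side","wrist")}
S=lambda x,y:(285+x/8-.44,150+y/8-.44);D=lambda x,y:(270+x/5.4-.4,130+y/5.4-.4);W=lambda x,y:(190+x/3-.33,140+y/3-.33)
s=manip.state();R=Ro.from_rotvec(s["eef_rot"]);T=s["position"]
C=np.array([.5075,-.228,.1135]); RC=Ro.from_euler("z",-.187)
def show(n,ps,uv):
    X,e=tri(ps,uv); print(n,X.round(4),"tool mm",(R.inv().apply(X-T)*1000).round(1),"card mm",(RC.inv().apply(X-C)*1000).round(1),np.round(e,1))
sc,si,w=G["scene"],G["side"],G["wrist"]
show("front tip L",[sc,w],[S(223,310),W(165,180)])
show("back tip L",[sc,w],[S(189,283),W(276,183)])
show("front tip R sc/side",[sc,si],[S(298,287),D(190,543)])
def pl(n,p,uv,z):
    X=np.r_[plane(p,uv,z),z]; print(n,X.round(4),"card mm",(RC.inv().apply(X-C)*1000).round(1))
for v in (0,100,200): pl("card edge wrist",w,W({0:212,100:211,200:210}[v],v),.1135)
pl("tipR back side",si,D(237,533),.168)
pl("tipR front side",si,D(190,543),.168)
E
python3 t2.py
```

```text
front tip L [ 0.4978 -0.2019  0.1679] tool mm [-20.5  40.6 -20.5] card mm [-14.3  23.8  54.4] [0.  0.2]
back tip L [ 0.5211 -0.2085  0.1704] tool mm [-18.4  40.1   3.8] card mm [ 9.8 21.7 56.9] [0.2 2.6]
front tip R sc/side [ 0.4897 -0.2427  0.1672] tool mm [ 21.1  41.1 -20.9] card mm [-14.7 -17.7  53.7] [0.4 0.7]
card edge wrist [ 0.5183 -0.1677  0.1135] card mm [-0.6 61.3  0. ]
card edge wrist [ 0.5126 -0.1945  0.1135] card mm [-1.2 33.9  0. ]
card edge wrist [ 0.5066 -0.2227  0.1135] card mm [-1.9  5.1  0. ]
tipR back side [ 0.5171 -0.247   0.168 ] card mm [ 13.  -16.9  54.5]
tipR front side [ 0.4916 -0.2419  0.168 ] card mm [-13.1 -16.6  54.5]
```

```bash
python3 - <<'E'
from h import *
R1=Rdown(-.187)@Ro.from_rotvec([.088,0,0]).as_matrix()
go([.5108,-.2255,.168],R1)
go([.5108,-.2255,.1417],R1)
E
```

```text
t 18.1 pos [ 0.5105 -0.2252  0.2101] F [-0.2 -0.5 -0.3] op 0.236
shift cm [ 0.03  4.19 -0.34] turn [-0.001 -0.     0.   ]
t 18.1 pos [ 0.5105 -0.2252  0.2101] F [-0.2 -0.5 -0.3] op 0.236
shift cm [ 0.02  6.81 -0.58] turn [-0.001 -0.     0.   ]
```

jog_arm:
  targets: [0, 1, -0.1, 0, 0, 0, -1, 0, 2, -0.2, 0, 0, 0, -1, 0, 3, -0.25, 0, 0, 0, -1, 0, 4, -0.35, 0, 0, 0, -1, 0, 4.2, -0.35, 0, 0, 0, -1]

```text
clock: 18.73
position: [0.5101, -0.2249, 0.1665]
eef_rot: [-1.055, 1.275, -1.391]
force: [-0.0, 0.3, -0.2]
opening: 0.235
```

```bash
python3 - <<'E'
from h import *
R1=Rdown(-.187)@Ro.from_rotvec([.088,0,0]).as_matrix()
go([.5108,-.2255,.1417],R1)
for n,(x0,y0,x1,y1),s,o in [("scene",(285,160,345,225),9,"s14"),("side",(270,170,340,260),6.5,"d14"),("wrist",(190,140,370,340),3,"w14")]:
    f=manip.grab_frame(n); np.savez("g_"+n,c=f["color"],P=P(f)); c=f["color"][y0:y1,x0:x1,::-1]
    cv2.imwrite(f"pics/{o}.png",cv2.resize(c,None,fx=s,fy=s,interpolation=cv2.INTER_CUBIC))
E
```

```text
t 18.73 pos [ 0.5101 -0.2249  0.1665] F [-0.   0.3 -0.2] op 0.235
shift cm [ 0.05  2.48 -0.14] turn [ 0.001 -0.001 -0.001]
```

View pics/s14.png

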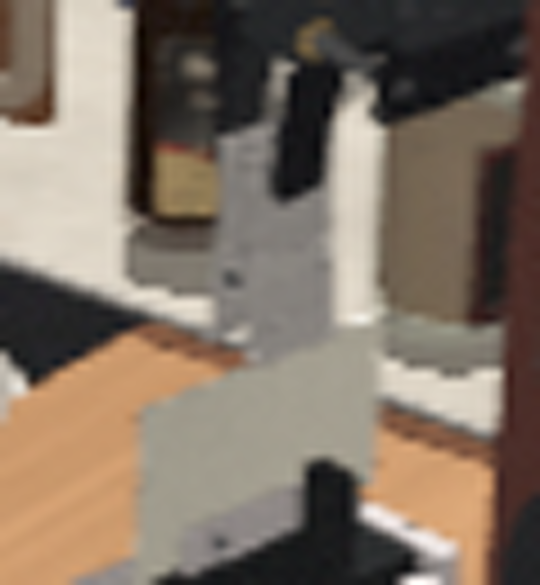

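View pics/d14.png

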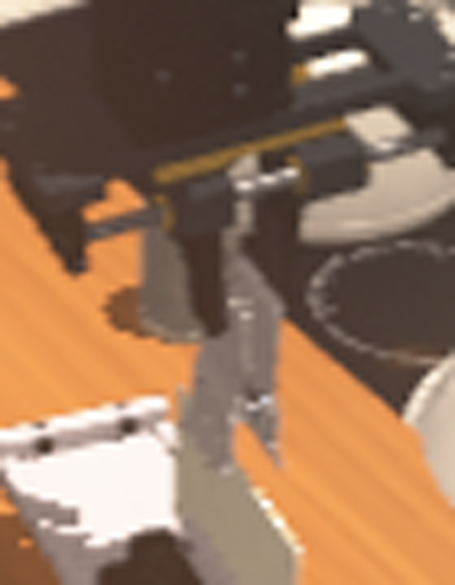

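View pics/w14.png

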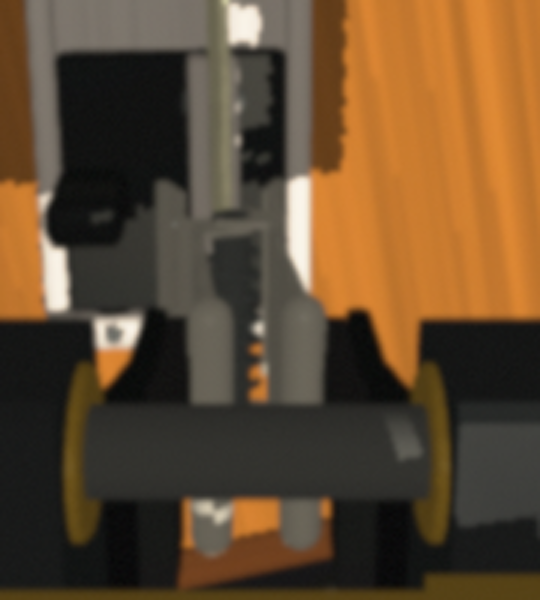

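jog_arm:
  targets: [0, 0.6, -0.05, 0, 0, 0, -1, 0, 1.2, -0.1, 0, 0, 0, -1, 0, 1.8, -0.15, 0, 0, 0, -1, 0, 2.3, -0.18, 0, 0, 0, -1, 0, 2.5, -0.18, 0, 0, 0, -1]

```text
clock: 19.5
position: [0.5111, -0.2252, 0.1424]
eef_rot: [-1.055, 1.274, -1.392]
force: [-0.4, 1.2, -0.4]
opening: 0.235
```

jog_arm:
  targets: [0, 0, 0, 0, 0, 0, -1, 0, 0, 0, 0, 0, 0, -1, 0, 0, 0, 0, 0, 0, -1, 0, 0, 0, 0, 0, 0, -1, 0, 0, 0, 0, 0, 0, -1]

```text
clock: 20.12
position: [0.5111, -0.2253, 0.1425]
eef_rot: [-1.055, 1.274, -1.392]
force: [-1.5, 0.2, -0.4]
opening: 0.237
```

```bash
python3 - <<'E'
from h import *
R1=Rdown(-.187)@Ro.from_rotvec([.088,0,0]).as_matrix()
go([.5108,-.2255,.1417],R1)
for n,(x0,y0,x1,y1),s,o in [("scene",(285,160,345,225),9,"s15"),("side",(280,190,330,250),10,"d15"),("wrist",(220,140,320,340),3,"w15")]:
    f=manip.grab_frame(n); np.savez("g_"+n,c=f["color"],P=P(f)); c=f["color"][y0:y1,x0:x1,::-1]
    cv2.imwrite(f"pics/{o}.png",cv2.resize(c,None,fx=s,fy=s,interpolation=cv2.INTER_CUBIC))
E
```

```text
t 20.12 pos [ 0.5111 -0.2253  0.1425] F [-1.5  0.2 -0.4] op 0.237
shift cm [ 0.03  0.07 -0.04] turn [-0.001 -0.001  0.   ]
```

View pics/s15.png

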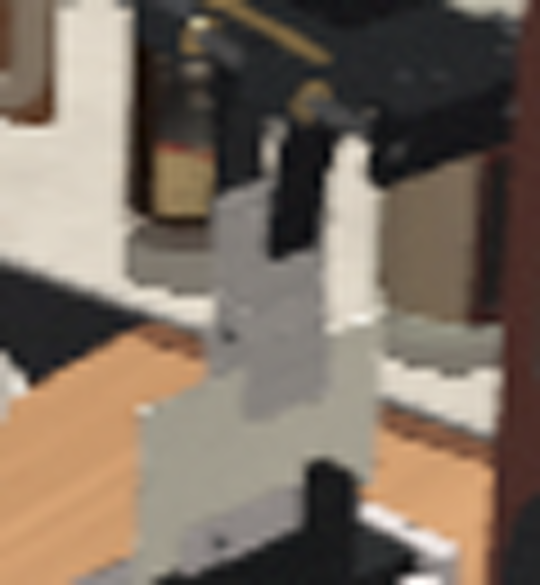

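View pics/d15.png

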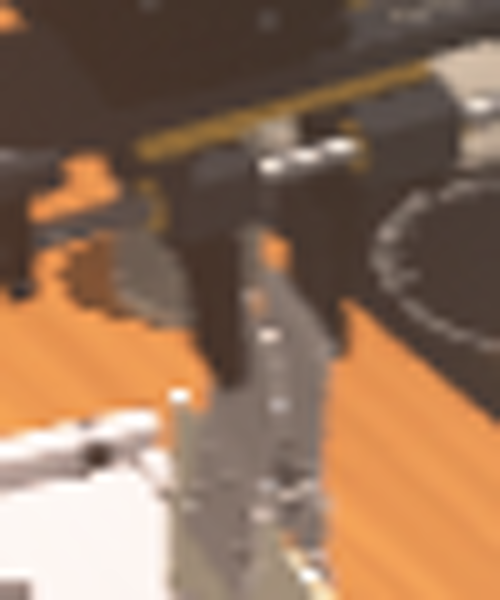

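View pics/w15.png

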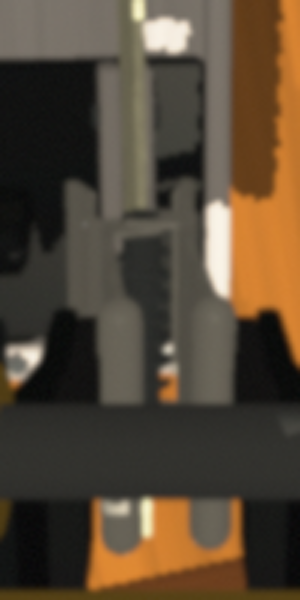

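```bash
python3 - <<'E'
from h import *
p=np.load("g_scene.npz")["P"];w=np.load("g_wrist.npz")["P"]
S=lambda x,y:(285+x/9-.44,160+y/9-.44);W=lambda x,y:(220+x/3-.33,140+y/3-.33)
C=np.array([.5075,-.228,.1135]); RC=Ro.from_euler("z",-.187).as_matrix(); n=RC[:,0]
def rp(p,uv,d): 
    u,v=uv;A=np.array([u*p[2]-p[0],v*p[2]-p[1],np.r_[n,-(n@C+d)]]);X=np.linalg.solve(A[:,:3],-A[:,3]);return ((X-C)@RC*1000).round(1)
print("jaw front L,R",rp(p,S(246,418),-.013),rp(p,S(325,390),-.013),"card",rp(p,S(140,410),0),rp(p,S(378,327),0))
for n_,uv,z in[("jawF",(78,182),.1005),("jawB",(184,180),.1005),("card",(132,205),.1135),("cardfar",(138,5),.1135),("card near",(147,520),.1135)]:
    X=np.r_[plane(w,W(*uv),z),z];print(n_,((X-C)@RC*1000).round(1))
E
```

```text
jaw front L,R [-13.   21.1 -13.2] [-13.  -20.2 -15. ] card [-0.  63.4 -1.1] [ -0.  -60.6  -6.2]
jawF [-13.2  23.2 -13. ]
jawB [ 11.3  23.2 -13. ]
card [-1.5 20.8  0. ]
cardfar [ 0.1 63.7  0. ]
card near [  1.3 -56.9   0. ]
```

jog_arm:
  targets: [0, 0.15, 0, 0, 0, 0, -1, 0, 0.3, 0, 0, 0, 0, -1, 0, 0.45, 0, 0, 0, 0, -1, 0, 0.5, 0, 0, 0, 0, -1, 0, 0.5, 0, 0, 0, 0, -1]

```text
clock: 20.9
position: [0.5115, -0.2253, 0.1373]
eef_rot: [-1.055, 1.274, -1.392]
force: [-0.1, 0.5, -0.3]
opening: 0.243
```

```bash
python3 - <<'E'
from h import *
R1=Rdown(-.187)@Ro.from_rotvec([.088,0,0]).as_matrix()
go([.5111,-.2253,.1375],R1)
for n,(x0,y0,x1,y1),s,o in [("scene",(285,170,345,235),9,"s16"),("side",(280,190,330,250),10,"d16"),("wrist",(220,140,320,340),3,"w16")]:
    f=manip.grab_frame(n); np.savez("g_"+n,c=f["color"],P=P(f)); c=f["color"][y0:y1,x0:x1,::-1]
    cv2.imwrite(f"pics/{o}.png",cv2.resize(c,None,fx=s,fy=s,interpolation=cv2.INTER_CUBIC))
E
```

```text
t 20.9 pos [ 0.5115 -0.2253  0.1373] F [-0.1  0.5 -0.3] op 0.243
shift cm [ 0.   -0.02 -0.04] turn [-0.001 -0.001 -0.   ]
```

View pics/s16.png

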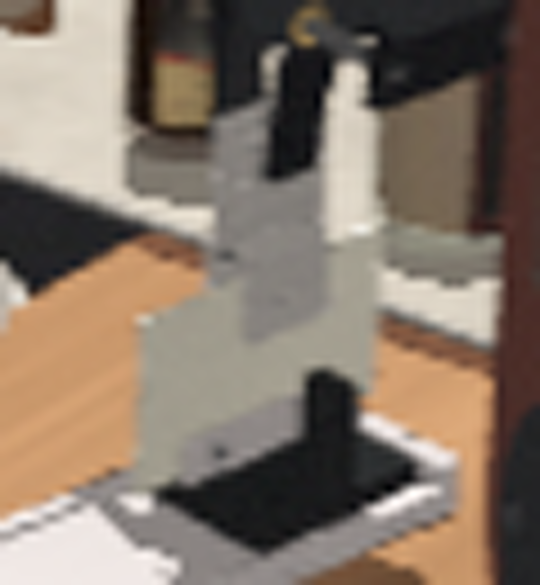

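View pics/d16.png

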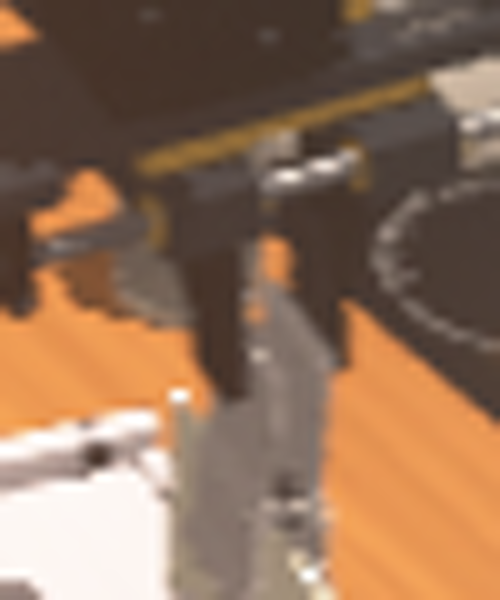

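View pics/w16.png

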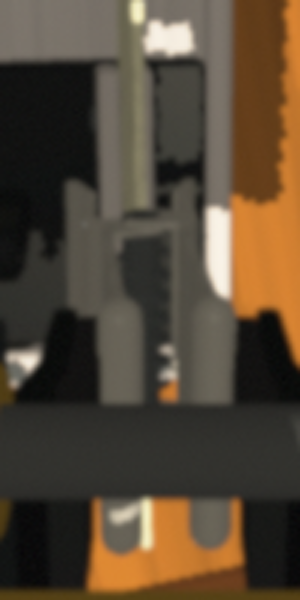

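jog_arm:
  targets: [0, 0, 0, 0, 0, 0, -1, 0, 0, 0, 0, 0, 0, -1, 0, 0, 0, 0, 0, 0, -1, 0, 0, 0, 0, 0, 0, -1, 0, 0, 0, 0, 0, 0, -1]

```text
clock: 21.68
position: [0.5116, -0.2254, 0.1375]
eef_rot: [-1.055, 1.274, -1.392]
force: [0.4, -0.1, -0.8]
opening: 0.24
```

```bash
python3 - <<'E'
from h import *
s=manip.state();print(s["position"],s["force"],s["opening"],np.abs(s["qvel"]).max())
p=manip.grab_frame("scene");p=P(p)
w=P(manip.grab_frame("wrist"))
S=lambda x,y:(285+x/9-.44,170+y/9-.44);W=lambda x,y:(220+x/3-.33,140+y/3-.33)
C=np.array([.5075,-.228,.1135]); RC=Ro.from_euler("z",-.187).as_matrix(); n=RC[:,0]
def rp(p,uv,d):
    u,v=uv;A=np.array([u*p[2]-p[0],v*p[2]-p[1],np.r_[n,-(n@C+d)]]);X=np.linalg.solve(A[:,:3],-A[:,3]);return ((X-C)@RC*1000).round(1)
print("jaw",rp(p,S(246,341),-.013),rp(p,S(325,312),-.013),"card",rp(p,S(140,320),0),rp(p,S(378,238),0))
E
```

```text
[ 0.5115967  -0.22539801  0.13749017] [ 0.36365417 -0.07576446 -0.81939037] 0.2404163254763429 0.0012932155470595516
jaw [-13.   20.8 -18.9] [-13.  -20.5 -20.2] card [-0.  63.4 -1.1] [ -0.  -60.6  -6.6]
```

```bash
python3 - <<'E'
from cell import manip
print(manip.hand_in()); s=manip.state(); print(s["clock"],s["force"],s["opening"])
E
```

```text
the job is handed in; nothing more can be done
None
the job is handed in; nothing more can be done
```

I handed the job in at about 22 s. The shoe is at its right end stop, and the wide clip is held squeezed open over the middle of the order card.

- **Shoe:** I gripped the thumb post and slid it 97.6 mm, until it pushed back with about 17 N at the end cap. The pictures show it there.
- **First pinch missed:** the fingers closed above the clip's tails. In the images the finger tips sit about 20 mm higher than the reported TCP position, which doesn't fit the interface text. I reopened, went 20 mm lower and gripped at 20 N. The clip came off the rim with its jaw tips about 24 mm apart, which is fully open.
- **Tilt:** the clip leaned about 0.09 rad in the fingers, so I tilted the tool to set it upright.
- **Last checks:**
  - The jaw tips were about 11–13 mm either side of the card, about 15 mm below its top edge, and centred along it to within a few millimetres.
  - The wrist force was under 1 N, so I saw no sign of the clip touching the card. The arm was at rest and the finger opening was steady at 0.24.
- **Card height:** my readings of the card's top edge differed by up to 5 mm from one corner to the other. I lowered the clip a further 5 mm to allow for that.
- **Rest of the scene:** the pictures showed the narrow clip still in place and nothing else moved. I did not measure the bystanders again at the end.

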